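Stand the brush and the spatula in the bench holder

TASK

Take the brush and the spatula from the sloping white cradle and stand each of them handle-down, working end up, in its own well of the steel three-well holder, all the way to the bottom. Any two wells will do. Leave the other things on the bench where they are.

Things in the scene. Friction and masses are not known exactly. Their poses are not given: they have to be found in the camera images.
- brush: Flat brush 180 mm long: aluminium handle, steel ferrule and stiff dark bristles, 24 x 11 mm, at z 148 to 180 mm. Origin: centre of the butt (handle end); +z along the shaft to the working end. Handle 14 mm round from z 6 to 150 mm (butt tapers to 10 mm). Starts in a place of the cradle, working end up, shaft 40 degrees from vertical; easiest to grasp at z 120 to 150 mm. About 70 g.
- spatula: Wax spatula 180 mm long: brown wooden handle, 8 mm steel neck from z 150, steel blade 20 x 5 mm at z 156 to 180 mm. Origin: centre of the butt (handle end); +z along the shaft to the working end. Handle 14 mm round from z 6 to 150 mm (butt tapers to 10 mm). Starts in a place of the cradle, working end up, shaft 40 degrees from vertical; easiest to grasp at z 120 to 150 mm. About 70 g.
- cradle: Fixed white cradle, base 150 x 190 x 8 mm, origin on the bench 20 mm in +x of its middle. Two places, y = -40 and +40: butt at x -72, z 26 mm in an open-topped trough (walls 30 mm along the shaft); shaft leans up to +x, onto a cross bar with low lugs 100 to 110 mm along it. The bar stands on posts at x 3, y +-82, 100 mm high. Lift a tool upwards to free it.
- holder: Fixed steel holder: base plate 75 (x) x 185 (y) x 6 mm with three square wells in a row along y, at y = -60, 0 and +60 mm. Origin on the bench under the middle well. Wells are 23 mm square inside, walls 3 mm, 60 mm deep; rims 66 mm above the bench.
- well0 (a point): Centre of the inner floor of the holder's well at y = -60 mm (mouth 60 mm above).
- well1 (a point): Centre of the inner floor of the holder's middle well (mouth 60 mm above).
- well2 (a point): Centre of the inner floor of the holder's well at y = +60 mm (mouth 60 mm above).
- model: Loose white plaster jaw model, 50 x 60 x 27 mm; origin under its middle.
- bead_pot: Loose open steel cup, 64 mm across, 50 mm high; origin under its middle.
- jar: Loose white jar, 52 mm across, 60 mm high; origin under its middle.
- foils: Loose pale disc-shaped stack of forming sheets, 110 mm across, 22 mm high; origin under its middle.
- model2: Loose bluish jaw model, 50 x 60 x 27 mm; origin under its middle.
- clamp_ring: Loose steel ring lying flat, 100 mm across, 14 mm high; origin under its middle.
Not all that is in view belongs to the job. What is shaped like the spatula but orange or turquoise is not meant.

How it is judged:
By the outcome, as a careful person would: the job done as asked, in the order asked, and still so for the second after the job is handed in, with the robot touching nothing.
It also fails if it takes over 58 s, if anything falls off the work surface, if the arm or the gripper's body presses on something with over 40 N, if the wrist force passes 120 N, or if a joint passes its speed limit or range.

ROBOT

A 7-joint arm with a two-finger parallel gripper is mounted at the origin on the work surface. World frame = base frame: x ahead of the robot, y to its left, z up, the work surface at z = 0. Lengths are in m, angles in rad, forces in N, time in s.
With the tool pointing down it reaches from about 0.4 to 0.85 m from the base axis. Payload 10.4 kg.
Tool frame: the origin (TCP) lies at the very end of the fingers, on their centre line; the grasp point (between the pads) lies 19 mm behind it (manip.grip_point_offset is the distance from the TCP to the grasp point, in m); z points along the fingers, y is the line along which they close (so a half turn about z gives the same grasp; the last joint's range is limited). The gripper opens to 85 mm and grips with 20 to 120 N. Pads are 22 mm wide; open, the fingers measure 114 mm over their backs; the gripper's body (76 mm by 85 mm) begins 54 mm behind the grasp point. The pads swing forward as they close: fully open they stand 13 mm farther back than shut.
Start: joints at [1.109, 0.332, -0.065, 1.46, 0.022, 1.35, -0.088], TCP at [0.266, -0.566, 0.231] pointing down, gripper open.
Joint ranges: [-2.6, 2.6], [-0.5, 2.12], [-1.47, 1.34], [0.16, 2.42], [-1.27, 4.41], [0.06, 2.06], [-2.6, 2.6]. Speed limits (rad/s): [2.22, 2.22, 2.79, 2.79, 3.14, 3.14, 3.14].

INTERFACE

Orientations are given as a unit quaternion [x, y, z, w].
In Python, from workcell import manip gives the robot as it stands. The module is installed in compiled form; this text tells all that it offers.
- The arm moves only by the tool step_arm, never from a script. Its argument "moves" is a list of rows, each a list of 7 numbers: the closure, from 0 (fully open) to 1 (shut), then the shift along the world's x, y, z in mm, then the turn, a rotation vector about the world's x, y, z in rad. In form: [[grip, tx, ty, tz, ax, ay, az], ...]. A call has 1 to 10 rows; each row is the pose to reach, as a shift and turn from the pose commanded when the call began; what a row does not reach only later rows make up. A row lasts 1/10 s, in which the tool goes at most 50 mm and 8.59 degrees, less where a joint would pass 70% of its speed; a pose out of reach is approached as far as the arm can. A call with a gripper value outside its range is refused whole. The fingers move at their own pace and stop on an object; "grip_force" is the grip in N (left out, the last holds). Time passes only in rows, so rows that repeat a pose let the fingers close. It gives the time, the measured TCP pose, the force, the opening and the grip force at its end, in the units of the state.
- manip.get_obs(): the state, without advancing time (a new reading comes with each control period).
- manip.camera(name): name is "side" or "top"; returns a dict with "image" (384x512x3 uint8, blue, green, red), "K" (3x3 intrinsics, pixels), "rvec" (rotation vector, rad) and "tvec" (3), from world to camera coordinates, as OpenCV has them. Camera axes: x right, y down, z forward; pixel columns grow to the right and rows downward; lengths in m; the calibration is good to about 2 mm. A picture is of the moment at which its call begins. There is no depth.
- manip.hand_in(): hands the job in; it is judged then, once.
The state is a dict: "clock": time; "joint_pos": joint angles; "joint_velocities": joint speeds; "tau": joint torques, N m; "position": TCP position; "ee_rot": TCP orientation; "ft_force": force on the tool from outside, world axes, zero at the start; "torque": the same for the moment, N m; "grip_width": opening from 0.0 (shut) to 1.0 (fully open); "grasp_force": force on a finger pad.
Only numpy, scipy, OpenCV 4.12 (cv2) and the standard library are available. Lean on these libraries where they do the work, as an engineer would, in place of code of your own. Each camera call takes 0.05 s, during which the arm holds its last target. There are 200 camera calls.

## Working session

There is one attempt and no reset: what is moved stays moved. The work goes in short steps, Python scripts to look and compute and a tool call to move; the robot and the scene stay as the last step left them, time stands still between calls to the robot, and variables do not carry over. Pictures are saved under pics/ and viewed, at most 10 in all, crops included, and the job is handed in when it is done.

Besides the shell and the picture viewer there is one more tool, called as a command line: name --pt "numbers of a row" for each row, then --argument value for the rest. step_arm: Moves the arm, as the interface text tells. Its arguments: {"type":"object","properties":{"moves":{"type":"array","items":{"type":"array","items":{"type":"number"}}},"grip_force":{"type":"number"}},"required":["moves"]}

```bash
mkdir -p pics; python3 - <<'E'
from workcell import manip
import cv2,numpy as np
o=manip.get_obs();print({k:np.round(v,3).tolist() for k,v in o.items()},manip.grip_point_offset)
for n in("side","top"):
    c=manip.camera(n);cv2.imwrite(f"pics/{n}0.png",c["image"]);np.savez(f"{n}.npz",**c)
    R=cv2.Rodrigues(np.array(c["rvec"]))[0];print(n,np.round(c["K"],1).tolist(),np.round(-R.T@np.ravel(c["tvec"]),3),np.round(R,2).tolist())
E
```

```text
{'clock': 0.0, 'joint_pos': [1.109, 0.333, -0.065, 1.461, 0.022, 1.35, -0.088], 'joint_velocities': [-0.0, -0.001, 0.0, 0.001, -0.001, 0.001, 0.002], 'tau': [-0.001, -62.545, 0.049, -39.161, 0.016, 0.01, 0.0], 'position': [0.265, -0.565, 0.231], 'ee_rot': [0.976, 0.218, -0.0, -0.001], 'ft_force': [-0.538, -0.141, 0.331], 'torque': [0.042, 0.025, 0.069], 'grasp_force': 0.0, 'grip_width': 0.998} 0.0187
side [[353.7, 0.0, 252.9], [0.0, 353.7, 192.4], [0.0, 0.0, 1.0]] [0.13  0.474 0.656] [[-0.77, -0.64, 0.0], [-0.44, 0.53, -0.73], [0.46, -0.56, -0.69]]
top [[416.5, 0.0, 252.4], [0.0, 416.5, 189.0], [0.0, 0.0, 1.0]] [ 0.395 -0.009  1.005] [[-0.0, -1.0, -0.0], [-0.99, 0.0, -0.14], [0.14, 0.0, -0.99]]
```

View pics/side0.png

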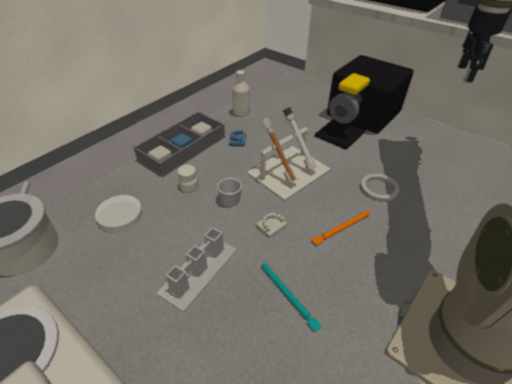

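View pics/top0.png

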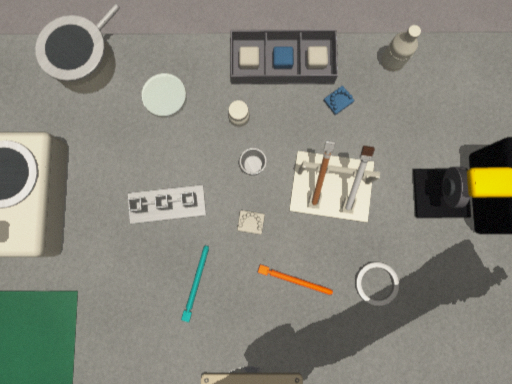

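The side view shows the cradle at about (290,165), the holder at (198,270) and two decoys. The candidates, with top-view pixels in brackets:
- **Brown-handled spatula in the cradle:** side (280,150) [322,175]. This is the spatula I want.
- **Grey tool with dark bristles:** side (300,140) [358,180]. This is the brush.
- **Orange decoy on the bench:** side (340,228) [295,280].
- **Turquoise decoy on the bench:** side (290,296) [197,283].

Next is a close crop to check that choice.

```bash
python3 - <<'E'
import cv2,numpy as np
t=np.load("top.npz")["image"];s=np.load("side.npz")["image"]
r=lambda im,x,y,w,h,W,H:cv2.resize(im[y:y+h,x:x+w],(W,H),interpolation=cv2.INTER_CUBIC)
a=np.hstack([r(t,285,135,100,90,400,360),r(s,240,95,100,90,400,360)])
b=np.hstack([r(t,120,175,100,60,400,240),r(s,150,220,100,60*1,400,240)])
cv2.imwrite("pics/crop.png",np.vstack([a,b]))
E
```

```text
(no output)
```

View pics/crop.png

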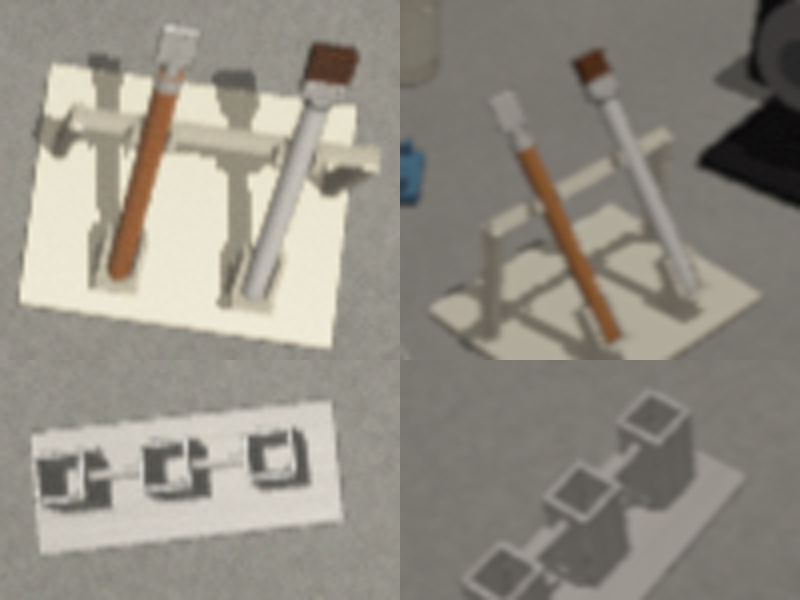

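The crop confirms it. The brown-handled spatula with the steel blade is on the left: top tip (330,142), butt (314,204). The bristled brush is on the right: tip (368,145), butt (348,209). The three well rims are visible in the side view at about (214,234), (196,253) and (176,273). Next I'll measure.

```bash
cat > h.py <<'E'
import cv2,numpy as np
C={n:np.load(n+".npz") for n in("side","top")}
def pm(n):
    c=C[n];return np.hstack([cv2.Rodrigues(c["rvec"])[0],c["tvec"].reshape(3,1)])
def und(n,p): return cv2.undistortPoints(np.float64([[p]]),C[n]["K"],None)[0,0]
def plane(n,p,z):
    P=pm(n);R,t=P[:,:3],P[:,3];o=-R.T@t;d=R.T@np.append(und(n,p),1);return o+d*(z-o[2])/d[2]
def tri(pt,ps):
    X=cv2.triangulatePoints(pm("top"),pm("side"),und("top",pt),und("side",ps)).ravel();return X[:3]/X[3]
def proj(n,X): return cv2.projectPoints(np.float64([X]),C[n]["rvec"],C[n]["tvec"],C[n]["K"],None)[0].ravel()
E
python3 - <<'E'
from h import *
np.set_printoptions(precision=4,suppress=True)
cr=np.array([[52,63],[355,103],[330,347],[20,302]])/4+[285,135]
cw=np.array([plane("top",p,.008) for p in cr]);print("cradle",cw,cw.mean(0),[np.linalg.norm(cw[i]-cw[i-1]) for i in range(4)])
hr=np.array([[32,73],[332,42],[342,160],[40,193]])/4+[120,175]
hw=np.array([plane("top",p,.006) for p in hr]);print("holder",hw,hw.mean(0),[np.linalg.norm(hw[i]-hw[i-1]) for i in range(4)])
for p in[(213.75,234.5),(195.75,253),(175.75,273.25)]:print("rim",plane("side",p,.066))
for n,a in dict(spat=[(330,141.75),(265.75,118.75),(314.5,204.25),(293.5,180)],brush=[(368.25,145.5),(287.5,108),(348.25,209.25),(312.5,168.25)]).items():
    T=tri(*a[:2]);B=tri(*a[2:]);d=T-B;print(n,T,B,np.linalg.norm(d),d/np.linalg.norm(d),np.degrees(np.arccos(d[2]/np.linalg.norm(d))))
# yaw: cradle
ex=(cw[0]+cw[1]-cw[2]-cw[3]);ex/=np.linalg.norm(ex);ey=(cw[0]+cw[3]-cw[1]-cw[2]);ey/=np.linalg.norm(ey)
yc=np.mean([np.arctan2(ex[1],ex[0]),np.arctan2(-ey[0],ey[1])]);print("yaw",np.arctan2(ex[1],ex[0]),np.arctan2(-ey[0],ey[1]))
c,s=np.cos(yc),np.sin(yc);R=np.array([[c,-s,0],[s,c,0],[0,0,1]])
O=cw.mean(0)-R@[.02,0,.008]
for y in(.04,-.04):
    b=O+R@[-.072,y,.026];d=R@[np.sin(np.radians(40)),0,np.cos(np.radians(40))];print("pred",y,b,b+.18*d,d,[proj(n,b+.18*d) for n in C],"grasp",b+.135*d)
ey=(hw[0]+hw[3]-hw[1]-hw[2]);ex=(hw[0]+hw[1]-hw[2]-hw[3]);print("hyaw",np.arctan2(ex[1],ex[0]),np.arctan2(-ey[0],ey[1]))
E
```

```text
cradle [[ 0.6337 -0.1162  0.008 ]
 [ 0.6082 -0.3005  0.008 ]
 [ 0.4596 -0.2792  0.008 ]
 [ 0.4869 -0.0945  0.008 ]] [ 0.5471 -0.1976  0.008 ] [np.float64(0.14839918676308705), np.float64(0.18604541808068426), np.float64(0.15016943342480604), np.float64(0.18669419665024753)]
holder [[0.5297 0.2972 0.006 ]
 [0.5483 0.1156 0.006 ]
 [0.4766 0.1085 0.006 ]
 [0.4571 0.2894 0.006 ]] [0.5029 0.2027 0.006 ] [np.float64(0.07304332775493844), np.float64(0.1825562907160399), np.float64(0.07210198839221275), np.float64(0.18197312233795432)]
rim [0.5085 0.1464 0.066 ]
rim [0.5027 0.2056 0.066 ]
rim [0.4973 0.2646 0.066 ]
spat [ 0.6145 -0.1665  0.1639] [ 0.5006 -0.1507  0.0256] 0.17988271541682316 [ 0.6335 -0.0878  0.7688] 39.75672456558105
brush [ 0.6045 -0.2463  0.1641] [ 0.4896 -0.2305  0.0217] 0.18359555496685834 [ 0.6254 -0.0859  0.7755] 39.14570989544486
yaw -0.144508534301734 -0.14196026436353754
pred 0.04 [ 0.4617 -0.1449  0.026 ] [ 0.5763 -0.1614  0.1639] [ 0.6362 -0.0918  0.766 ] [array([276.0182, 124.6465]), array([328.2684, 160.2164])] grasp [ 0.5476 -0.1573  0.1294]
pred -0.04 [ 0.4503 -0.2241  0.026 ] [ 0.5648 -0.2406  0.1639] [ 0.6362 -0.0918  0.766 ] [array([297.2974, 113.5995]), array([366.9796, 165.5706])] grasp [ 0.5362 -0.2365  0.1294]
hyaw 0.10311238153397709 0.1047646318302395
```

```bash
cat > k.py <<'E'
import numpy as np
from scipy.spatial.transform import Rotation as R
from workcell import manip
np.set_printoptions(precision=4,suppress=True)
def tool(yaw,tilt): return R.from_euler("ZYX",[yaw,-np.radians(tilt),np.pi])
def delta(grip,yaw,tilt):
    "shift (mm) and turn to put the grasp point at grip with this yaw and tilt"
    o=manip.get_obs();r=tool(yaw,tilt);t=np.array(grip)+manip.grip_point_offset*r.apply([0,0,1])
    return np.round((t-o["position"])*1000,1),np.round((r*R.from_quat(o["ee_rot"]).inv()).as_rotvec(),3)
def log():
    o=manip.get_obs();open("log.txt","a").write(repr([list(map(float,o[k])) for k in("joint_pos","position","ee_rot")])+"\n");return o
E
python3 - <<'E'
from k import *
log();z=tool(-.143,35).apply([0,0,1]);g=np.array([.5862,-.163,.1286]);print(z)
print(delta(g-.12*z,-.143,35))
E
```

```text
[ 0.5677 -0.0817 -0.8192]
(array([263.3, 410.8, -19. ]), array([ 0.09 , -0.613, -0.564]))
```

step_arm --pt "0.45 60 90 40 0.02 -0.12 -0.11" --pt "0.45 100 160 50 0.04 -0.25 -0.22" --pt "0.45 150 240 50 0.05 -0.37 -0.34" --pt "0.45 200 310 40 0.07 -0.49 -0.45" --pt "0.45 230 360 20 0.09 -0.61 -0.56" --pt "0.45 263 411 0 0.09 -0.613 -0.564" --pt "0.45 263 411 -10 0.09 -0.613 -0.564" --pt "0.45 263 411 -19 0.09 -0.613 -0.564" --pt "0.45 263 411 -19 0.09 -0.613 -0.564" --pt "0.45 263 411 -19 0.09 -0.613 -0.564"

```text
clock: 1.1
position: [0.5291, -0.1526, 0.212]
ee_rot: [0.951, -0.068, 0.3, 0.022]
ft_force: [0.5, -0.9, -0.7]
grip_width: 0.552
grasp_force: 0.0
```

```bash
python3 - <<'E'
from k import *
o=log();z=tool(-.143,35).apply([0,0,1]);g=np.array([.5862,-.163,.1286])
print(o["joint_pos"],o["grip_width"],delta(g-.12*z,-.143,35),delta(g,-.143,35))
E
```

```text
[ 0.9636 -0.2073 -0.6521  2.1767 -0.397   0.5504 -1.1527] 0.5518454574360373 (array([-0.4, -2.1, -0.4]), array([0.002, 0.001, 0.   ])) (array([ 67.7, -11.9, -98.7]), array([0.002, 0.001, 0.   ]))
```

step_arm --pt "0.45 23 -3 -33 0 0 0" --pt "0.45 45 -7 -65 0 0 0" --pt "0.45 68 -10 -98 0 0 0" --pt "0.45 68 -10 -98 0 0 0" --pt "0.45 68 -10 -98 0 0 0"

```text
clock: 1.6
position: [0.596, -0.1639, 0.1121]
ee_rot: [0.952, -0.068, 0.299, 0.021]
ft_force: [0.2, -0.1, 0.3]
grip_width: 0.549
grasp_force: 0.0
```

```bash
python3 - <<'E'
from k import *
import cv2
o=log();print(o["joint_pos"],delta([.5862,-.163,.1286],-.143,35))
a=[]
for n,(x,y) in dict(top=(285,115),side=(230,80)).items():
    im=manip.camera(n)["image"];a.append(cv2.resize(im[y:y+110,x:x+110],(400,400),interpolation=3))
cv2.imwrite("pics/g1.png",np.hstack(a))
E
```

```text
[ 0.9134  0.1575 -0.7216  2.1284  0.1853  0.2916 -1.6448] (array([ 0.8, -0.6,  1.2]), array([-0.002, -0.003,  0.   ]))
```

View pics/g1.png

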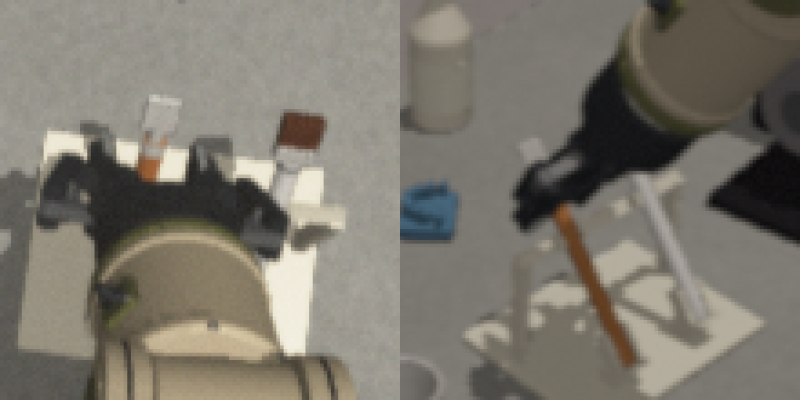

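The spatula neck at crop (155,155) sits midway between the fingers (100 and 210), clear of the brush. Closing and lifting.

step_arm --pt "1 0 0 0 0 0 0" --pt "1 0 0 0 0 0 0" --pt "1 0 0 0 0 0 0" --pt "1 0 0 0 0 0 0" --pt "1 0 0 0 0 0 0" --pt "1 0 0 0 0 0 0" --grip_force 60

```text
clock: 2.3
position: [0.5969, -0.1648, 0.1152]
ee_rot: [0.951, -0.068, 0.301, 0.022]
ft_force: [-3.8, 2.5, 5.8]
grip_width: 0.14
grasp_force: 58.6
```

step_arm --pt "1 0 0 15 0 0 0" --pt "1 0 0 35 0 0 0" --pt "1 0 0 60 0 0 0" --pt "1 0 0 90 0 0 0" --pt "1 0 0 120 0 0 0" --pt "1 0 0 120 0 0 0"

```text
clock: 2.9
position: [0.5984, -0.1656, 0.2393]
ee_rot: [0.95, -0.068, 0.303, 0.024]
ft_force: [0.0, -0.7, 0.2]
grip_width: 0.143
grasp_force: 58.5
```

```bash
python3 - <<'E'
from k import *
o=log();print(o["joint_pos"],o["grip_width"],o["grasp_force"])
w2=np.array([.497,.264,.006])
for y in(0.4,.8,1.2,1.57): print(y,delta(w2+[0,0,.134+.13],y,75))
E
```

```text
[ 1.0667 -0.0436 -0.8134  1.9947 -0.1603  0.5664 -1.362 ] 0.14320589719506938 58.47429156303406
0.4 (array([-84.7, 436.6,  25.9]), array([ 0.093, -0.694,  0.524]))
0.8 (array([-88.8, 442.5,  25.9]), array([ 0.235, -0.678,  0.907]))
1.2 (array([-94.8, 446.4,  25.9]), array([ 0.379, -0.641,  1.288]))
1.57 (array([-101.3,  447.6,   25.9]), array([ 0.514, -0.588,  1.64 ]))
```

step_arm --pt "1 -8 40 10 0.03 -0.06 0.1" --pt "1 -16 80 20 0.06 -0.12 0.2" --pt "1 -25 120 30 0.1 -0.2 0.32" --pt "1 -35 165 30 0.13 -0.27 0.44" --pt "1 -45 210 30 0.17 -0.34 0.56" --pt "1 -55 255 30 0.21 -0.42 0.69" --pt "1 -65 300 30 0.25 -0.49 0.82" --pt "1 -75 345 30 0.3 -0.55 1.0" --pt "1 -85 390 30 0.34 -0.6 1.15" --pt "1 -95 430 30 0.379 -0.641 1.288"

```text
clock: 3.9
position: [0.5448, 0.0779, 0.2755]
ee_rot: [0.85, 0.203, 0.457, -0.163]
ft_force: [-0.4, -0.8, -0.2]
grip_width: 0.147
grasp_force: 58.4
```

```bash
python3 - <<'E'
from k import *
o=log();print(o["joint_pos"],o["grip_width"],o["grasp_force"])
w2=np.array([.497,.264,.006])
print(delta(w2+[0,0,.134+.13],1.2,75))
E
```

```text
[-0.0144 -0.291   0.1146  2.3491 -1.2508  0.5681 -0.0558] 0.14681804967113377 58.407615423202515
(array([-41.3, 202.9, -10.3]), array([ 0.168, -0.268,  0.662]))
```

```bash
cat > fk.py <<'E'
from k import *
import itertools
from scipy.optimize import least_squares
D=[eval(l) for l in open("log.txt")]
def fk(q,s,p):
    # p: h,a?,L1,e,L2,w,Dt,c
    h,L1,e1,e2,L2,w,Dt,c=p
    X=np.array([0,0,h]);Q=R.from_euler("z",s[0]*q[0])*R.from_euler("y",s[1]*q[1])*R.from_euler("z",s[2]*q[2])
    X=X+Q.apply([e1,0,L1]);Q=Q*R.from_euler("y",s[3]*q[3]);X=X+Q.apply([e2,0,L2]);Q=Q*R.from_euler("z",s[4]*q[4])*R.from_euler("y",s[5]*q[5])
    X=X+Q.apply([w,0,Dt]);Q=Q*R.from_euler("z",s[6]*q[6]+c)
    return X,Q
def res(p,s): 
    r=[]
    for q,x,o in D:
        X,Q=fk(q,s,p);r+=list((X-x)*10)+list((Q.inv()*R.from_quat(o)).as_rotvec())
    return np.array(r)
def fit():
    best=None
    for t in itertools.product([1,-1],repeat=4):
      for c in(0,1.57,3.14,-1.57):
        s=[t[0],1,t[1],1,t[2],1,t[3]]
        f=least_squares(res,[.36,.4,0,0,.4,0,.3,c],args=(s,))
        if best is None or f.cost<best[0]: best=(f.cost,s,f.x)
    return best
E
python3 - <<'E'
from fk import *
b=fit();print(b);print(np.abs(res(b[2],b[1])).max())
E
```

```text
(np.float64(0.29532852604068843), [-1, 1, -1, 1, -1, 1, -1], array([ 0.1985,  0.3633,  0.0654, -0.0459,  0.4491,  0.0063,  0.2352,
        1.5708]))
0.4009953120712767
```

```bash
python3 - <<'E'
from fk import *
b=fit()
print(res(b[2],b[1]).reshape(-1,6))
# allow y offsets along the links too
def fk2(q,p):
    h,L1,L2,Dt,c=p[0],p[2],p[5],p[8],np.pi/2
    rz=lambda a:R.from_euler("z",-a);ry=lambda a:R.from_euler("y",a)
    X=np.array([0,0,h]);Q=rz(q[0])*ry(q[1]);X=X+Q.apply([0,p[1],0]);Q=Q*rz(q[2]);X=X+Q.apply([p[3],p[4],L1])
    Q=Q*ry(q[3]);X=X+Q.apply([p[6],0,0]);Q=Q*rz(q[4]);X=X+Q.apply([0,p[7],L2]);Q=Q*ry(q[5]);X=X+Q.apply([p[9],0,Dt]);return X,Q*rz(q[6])*R.from_euler("z",c)
f=least_squares(lambda p:np.ravel([fk2(q,p)[0]-x for q,x,o in D]),[.3,0,.4,0,0,.4,0,0,.25,0]);print(f.x,np.abs(f.fun).max())
E
```

```text
[[ 0.401   0.2372  0.0057 -0.     -0.      0.    ]
 [ 0.1728  0.2598  0.0827 -0.      0.     -0.    ]
 [ 0.0706  0.3853 -0.0309 -0.     -0.      0.    ]
 [ 0.0463  0.3216 -0.0112 -0.      0.      0.    ]
 [-0.0583 -0.0611 -0.0463 -0.     -0.      0.    ]]
[ 0.2582 -0.0218  0.4486  0.     -0.0235  0.49   -0.     -0.0004  0.3431
  0.    ] 6.593240398089506e-10
```

```bash
cat > ik.py <<'E'
from k import *
from scipy.optimize import least_squares
lo=np.array([-2.6,-.5,-1.47,.16,-1.27,.06,-2.6]);hi=np.array([2.6,2.12,1.34,2.42,4.41,2.06,2.6])
p=None
def fk2(q,p):
    rz=lambda a:R.from_euler("z",-a);ry=lambda a:R.from_euler("y",a)
    X=np.array([0,0,p[0]]);Q=rz(q[0])*ry(q[1]);X=X+Q.apply([0,p[1],0]);Q=Q*rz(q[2]);X=X+Q.apply([p[3],p[4],p[2]])
    Q=Q*ry(q[3]);X=X+Q.apply([p[6],0,0]);Q=Q*rz(q[4]);X=X+Q.apply([0,p[7],p[5]]);W=X.copy();Q=Q*ry(q[5]);X=X+Q.apply([p[9],0,p[8]]);return X,Q*rz(q[6])*R.from_euler("z",np.pi/2),W
P=[.2582,-.0218,.4486,0,-.0235,.49,0,-.0004,.3431,0]
def ik(grip,yaw,tilt,q0):
    r=tool(yaw,tilt);t=np.array(grip)+.0187*r.apply([0,0,1])
    f=lambda q:np.concatenate([(fk2(q,P)[0]-t)*20,(fk2(q,P)[1].inv()*r).as_rotvec()*5,.01*(q-q0)])
    m=.03;s=least_squares(f,np.clip(q0,lo+m+.01,hi-m-.01),bounds=(lo+m,hi-m))
    return s.x,np.abs(s.fun[:6]).max(),np.minimum(s.x-lo,hi-s.x).min(),fk2(s.x,P)[2]
E
python3 - <<'E'
from ik import *
q=np.array(manip.get_obs()["joint_pos"])
for w in((.5085,.146),(.497,.264)):
  for tilt in(75,):
    for yaw in(-1.2,-.8,-.4,0,.4,.8,1.2):
      b=None
      for q0 in(q,[-.5,.3,0,2,1,.8,0],[-.5,.3,0,2,1,.8,1.5],[-.5,.3,0,2,-.5,.8,-1],[-.5,.3,-.8,2,2,.8,-1],[0,.3,-.8,2,.5,.3,-1]):
        a=ik([*w,.14],yaw,tilt,np.array(q0));
        if b is None or (a[1]>.01,-a[2])<(b[1]>.01,-b[2]): b=a
      print(w,tilt,yaw,round(b[1],3),round(b[2],2),b[0],b[3])
E
```

```text
(0.5085, 0.146) 75 -1.2 0.0 0.36 [-0.8778  0.6811 -0.0449  1.7856  0.9999  1.6989  2.1277] [0.395 0.438 0.224]
(0.5085, 0.146) 75 -0.8 0.0 0.35 [-0.5055  0.5932 -0.5524  2.071   1.415   1.7004  2.0527] [0.2902 0.3708 0.224 ]
(0.5085, 0.146) 75 -0.4 0.0 0.03 [-0.901   0.3645 -0.1168  2.3879  1.6322  1.3064  1.9785] [0.2199 0.268  0.224 ]
(0.5085, 0.146) 75 0 0.861 0.03 [ 0.4021  1.0743 -1.3866  2.39    2.4124  1.8505  2.57  ] [0.2289 0.232  0.2275]
(0.5085, 0.146) 75 0.4 2.199 0.03 [ 0.1213 -0.166  -0.4493  2.39   -1.24    0.09   -0.3417] [0.3024 0.066  0.3988]
(0.5085, 0.146) 75 0.8 1.421 0.03 [-1.2759 -0.3234  1.31    2.39   -1.24    0.5306  0.4216] [ 0.3449 -0.072   0.364 ]
(0.5085, 0.146) 75 1.2 0.0 0.03 [ 1.4651  1.3369 -1.44    2.166  -0.0109  0.5132  0.0201] [ 0.395  -0.1461  0.224 ]
(0.497, 0.264) 75 -1.2 0.0 0.21 [-0.9814  0.8108 -0.0731  1.5361  0.9361  1.8455  2.1681] [0.3835 0.556  0.224 ]
(0.497, 0.264) 75 -0.8 0.0 0.45 [-1.049   0.6449 -0.1008  1.8565  1.1659  1.6112  2.1466] [0.2787 0.4888 0.224 ]
(0.497, 0.264) 75 -0.4 0.0 0.25 [-1.0486  0.4821 -0.1412  2.169   1.4739  1.3996  2.0732] [0.2084 0.386  0.224 ]
(0.497, 0.264) 75 0 0.038 0.03 [ 0.239   1.1362 -1.3996  2.39    2.4769  1.8976  2.57  ] [0.1847 0.268  0.224 ]
(0.497, 0.264) 75 0.4 0.76 0.03 [ 0.4085  0.8081 -1.3503  2.39    2.4535  1.2816  2.57  ] [0.2401 0.2227 0.2516]
(0.497, 0.264) 75 0.8 0.449 0.03 [ 1.1477  1.1418 -1.4094  2.39    3.4005  0.2923  2.57  ] [0.3247 0.021  0.2262]
(0.497, 0.264) 75 1.2 0.0 0.04 [-0.4307  0.4438  0.4093  2.3227  4.3679  1.3127  1.1148] [ 0.3835 -0.028   0.224 ]
```

```bash
python3 - <<'E'
from ik import *
o=manip.get_obs();q=np.array(o["joint_pos"]);r=R.from_quat(o["ee_rot"]);z=r.apply([0,0,1])
yaw0,tilt0=np.arctan2(z[1],z[0]),np.degrees(np.arccos(-z[2]))
g0=np.array(o["position"])-.0187*z;print(g0,yaw0,tilt0, (tool(yaw0,tilt0).inv()*r).as_rotvec())
w=np.array([.5085,.146,.14])
way=[(g0,yaw0,tilt0),([.53,.08,.33],yaw0-.2,30),([.52,.12,.33],-.8,30),(w+[0,0,.13],-.8,75),(w,-.8,75)]
for a,b in zip(way,way[1:]):
  for t in np.linspace(.1,1,10):
    f=lambda i:(1-t)*np.asarray(a[i])+t*np.asarray(b[i])
    s=ik(f(0),f(1),f(2),q);dq=np.abs(s[0]-q).max();q=s[0]
    if t in(.5,1) or s[1]>.01 or dq>.5: print(round(t,1),q,round(s[1],3),round(s[2],2),round(dq,2))
E
```

```text
[0.5315 0.0693 0.2854] 0.576296120559406 58.10477178740463 [0.     0.     0.1087]
0.5 [ 0.2101 -0.3067 -0.2145  2.1748 -0.6534  0.6494 -0.7089] 0.0 0.19 0.13
1.0 [ 0.3262 -0.2306 -0.4189  1.9595 -0.2905  0.9009 -1.1775] 0.0 0.27 0.08
0.5 [ 0.5248 -0.2513 -0.8246  1.9232  0.0941  0.9363 -2.1476] 0.0 0.25 0.19
1.0 [ 1.2538 -0.47   -1.44    1.7573 -0.0561  1.1528 -2.57  ] 0.131 0.03 0.1
0.1 [ 1.2299 -0.47   -1.44    1.7803 -0.0191  1.1147 -2.57  ] 0.311 0.03 0.04
0.2 [ 1.2003 -0.47   -1.4331  1.806   0.0163  1.0752 -2.57  ] 0.524 0.03 0.04
0.3 [ 1.1625 -0.47   -1.4169  1.8356  0.0501  1.0331 -2.57  ] 0.74 0.03 0.04
0.4 [ 1.1286 -0.47   -1.4028  1.8632  0.0834  0.9933 -2.57  ] 0.965 0.03 0.04
0.5 [ 1.0979 -0.47   -1.3905  1.8891  0.1163  0.9556 -2.57  ] 1.196 0.03 0.04
0.6 [ 1.0699 -0.47   -1.3796  1.9135  0.1488  0.9197 -2.57  ] 1.434 0.03 0.04
0.7 [ 1.0441 -0.47   -1.3698  1.9365  0.1812  0.8858 -2.57  ] 1.676 0.03 0.03
0.8 [ 1.02   -0.47   -1.3608  1.9583  0.2136  0.8536 -2.57  ] 1.921 0.03 0.03
0.9 [ 0.9975 -0.47   -1.3527  1.9787  0.2462  0.8234 -2.57  ] 2.169 0.03 0.03
1.0 [ 0.976  -0.47   -1.3452  1.998   0.2791  0.7952 -2.57  ] 2.418 0.03 0.03
0.1 [ 0.9895 -0.47   -1.3566  2.019   0.2654  0.763  -2.57  ] 2.47 0.03 0.03
0.2 [ 1.0043 -0.47   -1.3692  2.0401  0.2513  0.7297 -2.57  ] 2.52 0.03 0.03
0.3 [ 1.0203 -0.47   -1.3831  2.0613  0.2369  0.6952 -2.57  ] 2.57 0.03 0.03
0.4 [ 1.0377 -0.47   -1.3983  2.0825  0.2222  0.6597 -2.57  ] 2.619 0.03 0.04
0.5 [ 1.0567 -0.47   -1.415   2.1037  0.2071  0.6231 -2.57  ] 2.666 0.03 0.04
0.6 [ 1.0771 -0.47   -1.4332  2.1249  0.1916  0.5853 -2.57  ] 2.713 0.03 0.04
0.7 [ 1.0859 -0.47   -1.44    2.1522  0.1751  0.541  -2.57  ] 2.75 0.03 0.04
0.8 [ 1.0874 -0.47   -1.44    2.1831  0.158   0.4929 -2.57  ] 2.779 0.03 0.05
0.9 [ 1.0884 -0.47   -1.44    2.2141  0.1408  0.4449 -2.57  ] 2.805 0.03 0.05
1.0 [ 1.0887 -0.47   -1.44    2.2449  0.1236  0.3979 -2.57  ] 2.828 0.03 0.05
```

```bash
python3 - <<'E'
from ik import *
o=manip.get_obs();q00=np.array(o["joint_pos"])
g0=np.array([.5315,.0693,.2854])
for w in((.5085,.146),(.503,.205),(.497,.264)):
  for tilt in(68,75):
   for yaw in(1.0,1.4,1.8,2.2,2.6):
    w_=np.array([*w,.14]);q=q00
    way=[(g0,.63,58),([.6,.0,.33],.8,25),([.6,.05,.33],yaw,25),(w_+[0,0,.13],yaw,tilt),(w_,yaw,tilt)]
    e=[];m=9;jm=0
    for a,b in zip(way,way[1:]):
      for t in np.linspace(.1,1,10):
        f=lambda i:(1-t)*np.asarray(a[i])+t*np.asarray(b[i])
        s=ik(f(0),f(1),f(2),q);jm=max(jm,np.abs(s[0]-q).max());q=s[0];e.append(s[1]);m=min(m,s[2])
    print(w,tilt,yaw,"maxerr",round(max(e),2),"end",round(e[-1],3),"margin",round(m,2),"jump",round(jm,2),q,s[3])
E
```

```text
(0.5085, 0.146) 68 1.0 maxerr 0.98 end 0.982 margin 0.03 jump 0.7 [-1.23   -0.2136  1.31    2.39   -1.24    0.6817  0.51  ] [ 0.345  -0.077   0.3599]
(0.5085, 0.146) 68 1.4 maxerr 0.0 end 0.0 margin 0.03 jump 0.15 [ 0.4018  0.4623 -0.1992  2.0624 -1.24    1.2233  0.8954] [ 0.4574 -0.1504  0.2615]
(0.5085, 0.146) 68 1.8 maxerr 0.0 end 0.0 margin 0.16 jump 0.15 [ 0.2736  0.6278 -0.1247  1.7681 -0.9718  1.4985  0.8638] [ 0.5768 -0.1469  0.2615]
(0.5085, 0.146) 68 2.2 maxerr 0.0 end 0.0 margin 0.16 jump 0.15 [ 0.2022  0.7894 -0.1806  1.4796 -0.7249  1.7403  0.8633] [ 0.6855 -0.0972  0.2615]
(0.5085, 0.146) 68 2.6 maxerr 0.01 end 0.0 margin 0.03 jump 0.32 [ 0.5115  1.2035 -1.0733  1.194   0.0016  1.9151  0.487 ] [ 0.7662 -0.0091  0.2615]
(0.5085, 0.146) 75 1.0 maxerr 1.36 end 1.356 margin 0.03 jump 0.77 [-1.2174 -0.2553  1.31    2.39   -1.24    0.6955  0.5243] [ 0.3425 -0.0853  0.3616]
(0.5085, 0.146) 75 1.4 maxerr 0.0 end 0.0 margin 0.03 jump 0.37 [ 0.6075  0.5737 -0.4002  2.0449 -1.2236  1.2262  0.9524] [ 0.4552 -0.1628  0.224 ]
(0.5085, 0.146) 75 1.8 maxerr 0.0 end 0.0 margin 0.16 jump
[... 2610 characters left out ...]
err 1.4 end 1.4 margin 0.03 jump 0.64 [-1.5884 -0.4168  1.31    2.39   -1.24    0.3383  0.3928] [0.3505 0.0275 0.3665]
(0.497, 0.264) 75 1.4 maxerr 0.0 end 0.0 margin 0.03 jump 0.57 [ 0.8298  0.7218 -0.9206  2.1163 -1.192   0.8204  0.9034] [ 0.4437 -0.0448  0.224 ]
(0.497, 0.264) 75 1.8 maxerr 0.0 end 0.0 margin 0.11 jump 0.15 [ 0.1719  0.664  -0.2162  1.8306 -1.1452  1.4034  0.8913] [ 0.5682 -0.0412  0.224 ]
(0.497, 0.264) 75 2.2 maxerr 0.0 end 0.0 margin 0.16 jump 0.15 [ 0.1006  0.8362 -0.256   1.5073 -0.8637  1.6616  0.8111] [0.6814 0.0107 0.224 ]
(0.497, 0.264) 75 2.6 maxerr 0.0 end 0.0 margin 0.03 jump 0.19 [ 0.0655  1.0268 -0.4445  1.1908 -0.5531  1.9095  0.7358] [0.7655 0.1025 0.224 ]
```

```bash
python3 - <<'E'
from k import *
from scipy.spatial.transform import Slerp
o=manip.get_obs();p0=np.array(o["position"]);r0=R.from_quat(o["ee_rot"])
W=[([.6,.0,.33],.8,25,5),([.6,.05,.33],2.0,25,10),([.497,.264,.28],2.0,75,8)]
for g,y,t,n in W:
    r=tool(y,t);p=np.array(g)+.0187*r.apply([0,0,1]);d=(r*r0.inv()).as_rotvec()
    print("shift",np.round((p-p0)*1000),"turn",d,"deg",np.degrees(np.linalg.norm(d)))
    for f in(.25,.5,.75): print("   ",f,np.round(((tool(y,t) if 0 else R.from_rotvec(d*f))).as_rotvec(),2))
    p0,r0=p,r
E
```

```text
shift [ 61. -72.  38.] turn [-0.4246  0.4008  0.2999] deg 37.60938460161266
    0.25 [-0.11  0.1   0.07]
    0.5 [-0.21  0.2   0.15]
    0.75 [-0.32  0.3   0.22]
shift [-9. 52.  0.] turn [-0.   0.   1.2] deg 68.75493541569878
    0.25 [-0.   0.   0.3]
    0.5 [-0.   0.   0.6]
    0.75 [-0.   0.   0.9]
shift [-107.  223.  -38.] turn [ 0.7935  0.3632 -0.    ] deg 50.00000000000001
    0.25 [ 0.2   0.09 -0.  ]
    0.5 [ 0.4   0.18 -0.  ]
    0.75 [ 0.6   0.27 -0.  ]
```

step_arm --pt "1 12 -14 15 -0.085 0.08 0.06" --pt "1 24 -28 30 -0.17 0.16 0.12" --pt "1 36 -43 38 -0.25 0.24 0.18" --pt "1 48 -58 38 -0.34 0.32 0.24" --pt "1 61 -72 38 -0.425 0.4 0.3" --pt "1 61 -72 38 -0.425 0.4 0.3" --pt "1 61 -72 38 -0.425 0.4 0.3"

```text
clock: 4.6
position: [0.6063, 0.006, 0.313]
ee_rot: [0.899, 0.38, 0.2, -0.085]
ft_force: [0.2, 0.7, -0.6]
grip_width: 0.141
grasp_force: 58.7
```

step_arm --pt "1 0 5 0 0 0 0.13" --pt "1 -1 10 0 0 0 0.26" --pt "1 -2 15 0 0 0 0.39" --pt "1 -3 20 0 0 0 0.52" --pt "1 -4 25 0 0 0 0.65" --pt "1 -5 32 0 0 0 0.78" --pt "1 -6 38 0 0 0 0.91" --pt "1 -7 44 0 0 0 1.04" --pt "1 -9 52 0 0 0 1.2" --pt "1 -9 52 0 0 0 1.2"

```text
clock: 5.6
position: [0.5965, 0.0598, 0.3137]
ee_rot: [0.525, 0.822, 0.118, -0.183]
ft_force: [-0.3, 0.4, -1.3]
grip_width: 0.14
grasp_force: 58.7
```

```bash
python3 - <<'E'
from k import *
o=log();print(o["joint_pos"],o["grip_width"],delta([.6,.05,.33],2.,25),delta([.497,.264,.28],2.,75))
E
```

```text
[ 0.1149  0.398  -0.1036  1.2699 -0.356   1.668   0.4491] 0.14017389127284072 (array([ 0.2, -2.6, -0.6]), array([-0.004, -0.   , -0.004])) (array([-107. ,  220.6,  -38.5]), array([ 0.789,  0.365, -0.004]))
```

Good. Now tilt over well2.

step_arm --pt "1 -14 28 -4 0.1 0.046 0" --pt "1 -28 55 -8 0.2 0.092 0" --pt "1 -41 83 -12 0.3 0.138 0" --pt "1 -54 110 -18 0.4 0.184 0" --pt "1 -68 138 -24 0.5 0.23 0" --pt "1 -81 165 -30 0.6 0.276 0" --pt "1 -94 193 -34 0.7 0.322 0" --pt "1 -107 221 -38 0.79 0.365 -0.004" --pt "1 -107 221 -38 0.79 0.365 -0.004" --pt "1 -107 221 -38 0.79 0.365 -0.004"

```text
clock: 6.6
position: [0.4899, 0.2783, 0.2759]
ee_rot: [0.433, 0.666, 0.328, -0.512]
ft_force: [0.5, -0.3, -0.1]
grip_width: 0.141
grasp_force: 58.7
```

```bash
python3 - <<'E'
from k import *
import cv2
o=log();print(o["joint_pos"],o["grip_width"],delta([.497,.264,.28],2.,75))
a=[]
for n,(x,y) in dict(top=(90,110),side=(110,140)).items():
    c=manip.camera(n);np.savez(n+".npz",**c);a.append(cv2.resize(c["image"][y:y+140,x:x+140],(400,400),interpolation=3))
cv2.imwrite("pics/p1.png",np.hstack(a))
E
```

```text
[ 0.2027  0.545  -0.3066  1.6443 -1.0195  1.6295  0.6268] 0.1407978571558705 (array([-0.4,  2.1, -0.8]), array([ 0.005, -0.005,  0.007]))
```

View pics/p1.png

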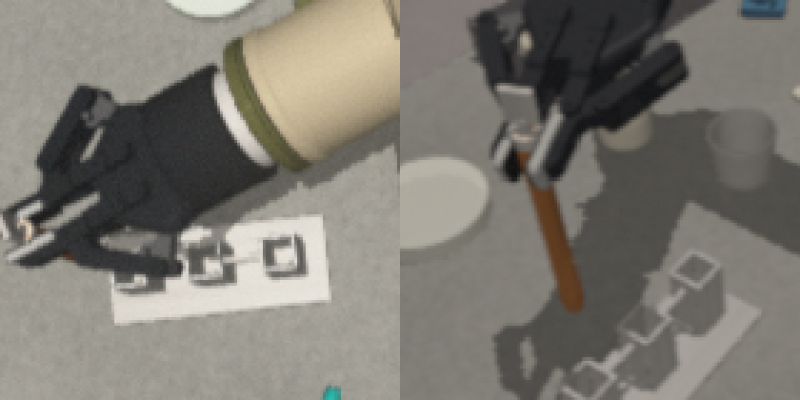

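The picture shows the spatula hanging above well2, with its butt at side px (170,248). I'll measure its lean.

```bash
cat > lean.py <<'E'
from h import *
from k import *
def lean(G,butt,s):
    "butt point from its side pixel, at distance s from grasp point G"
    P=pm("side");o=-P[:,:3].T@P[:,3];d=plane("side",butt,0)-o;d/=np.linalg.norm(d)
    b=d@(o-G);c=(o-G)@(o-G)-s*s;D=b*b-c
    return [o+d*t for t in ((-b-np.sqrt(max(D,0)),-b+np.sqrt(max(D,0))))],D
E
python3 - <<'E'
from lean import *
o=manip.get_obs();r=R.from_quat(o["ee_rot"]);G=np.array(o["position"])-.0187*r.apply([0,0,1]);print(G)
im=C["side"]["image"];hsv=cv2.cvtColor(im,cv2.COLOR_BGR2HSV)
m=cv2.inRange(hsv,(3,120,50),(18,255,255));m[:, :150]=0;m[:,190:]=0;m[:185]=0;m[260:]=0
ys,xs=np.nonzero(m);l=cv2.fitLine(np.float32(np.c_[xs,ys]),2,0,.01,.01).ravel();i=ys.argmax()
print("mask",len(ys),"line",l,"lowest",xs[ys>=ys.max()-1].mean(),ys.max())
print("expect vertical: G",proj("side",G),"butt",proj("side",G-[0,0,.134]))
yb=ys.max()-2;bp=(l[2]+l[0]/l[1]*(yb-l[3]),yb)
for X in lean(G,bp,.131)[0]: print(X,X-G)
E
```

```text
[0.4985 0.2613 0.2819]
mask 308 line [  0.3048   0.9524 164.4026 225.2727] lowest 170.0 248
expect vertical: G [156.0921 191.772 ] butt [169.9483 245.843 ]
[0.3857 0.325  0.3017] [-0.1128  0.0636  0.0198]
[0.4945 0.2616 0.1509] [-0.004   0.0003 -0.1309]
```

step_arm --pt "1 3 2 -20 0 0 0" --pt "1 3 2 -45 0 0 0" --pt "1 3 2 -65 0 0 0" --pt "1 3 2 -75 0 0 0" --pt "1 3 2 -85 0 0 0" --pt "1 3 2 -95 0 0 0" --pt "1 3 2 -102 0 0 0"

```text
clock: 7.4
position: [0.4935, 0.2807, 0.174]
ee_rot: [0.431, 0.667, 0.328, -0.512]
ft_force: [-0.8, -0.3, 0.1]
grip_width: 0.14
grasp_force: 58.7
```

```bash
python3 - <<'E'
from k import *
import cv2
o=log();r=R.from_quat(o["ee_rot"]);print(np.array(o["position"])-.0187*r.apply([0,0,1]),o["ft_force"])
c=manip.camera("side");np.savez("side.npz",**c);cv2.imwrite("pics/p2.png",cv2.resize(c["image"][200:300,130:260],(780,600),interpolation=3))
E
```

```text
[0.5009 0.2642 0.1789] [-0.7778 -0.2604  0.0777]
```

View pics/p2.png

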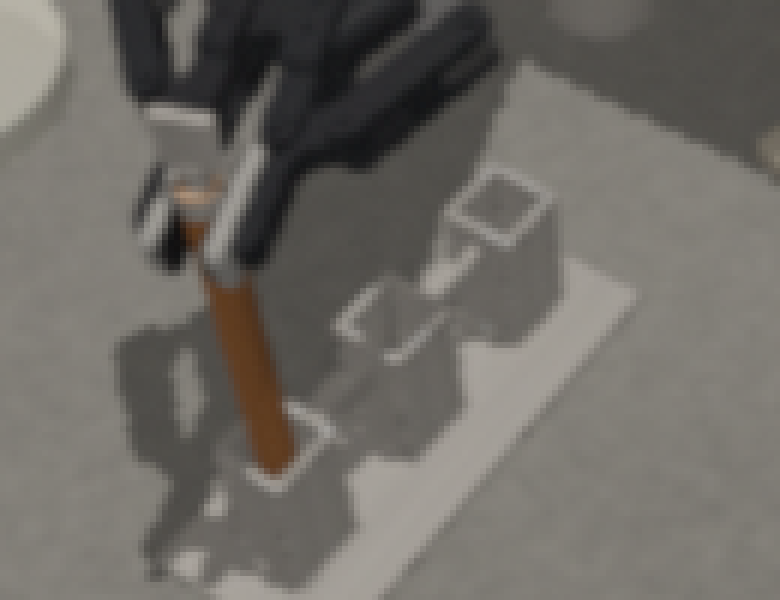

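The butt is inside the well2 mouth: the near rim corner at crop (275,487) hides its end. Lowering on.

step_arm --pt "1 0 0 -8 0 0 0" --pt "1 0 0 -16 0 0 0" --pt "1 0 0 -24 0 0 0" --pt "1 0 0 -31 0 0 0" --pt "1 0 0 -35 0 0 0" --pt "1 0 0 -35 0 0 0"

```text
clock: 8.05
position: [0.4931, 0.2807, 0.1388]
ee_rot: [0.431, 0.666, 0.328, -0.512]
ft_force: [-0.3, -0.3, -1.4]
grip_width: 0.143
grasp_force: 58.7
```

step_arm --pt "0.5 0 0 0 0 0 0" --pt "0.5 0 0 0 0 0 0" --pt "0.5 0 0 0 0 0 0" --pt "0.5 0 0 0 0 0 0" --pt "0.5 8 -18 5 0 0 0" --pt "0.5 18 -40 12 0 0 0" --pt "0.5 36 -80 24 0 0 0" --pt "0.5 54 -120 40 0 0 0" --pt "0.5 60 -140 80 0 0 0" --pt "0.5 60 -140 120 0 0 0"

```text
clock: 9.05
position: [0.5546, 0.1368, 0.2595]
ee_rot: [0.433, 0.665, 0.329, -0.511]
ft_force: [0.8, 1.1, -0.3]
grip_width: 0.5
grasp_force: 0.0
```

```bash
python3 - <<'E'
from k import *
import cv2
o=log();print(o["joint_pos"])
c=manip.camera("side");np.savez("side.npz",**c);d=manip.camera("top");np.savez("top.npz",**d)
cv2.imwrite("pics/p3.png",np.hstack([cv2.resize(c["image"][180:310,120:250],(400,400),interpolation=3),cv2.resize(d["image"][120:250,250:380],(400,400),interpolation=3)]))
from ik import *
# path: over well -> flat yaw back -> pre-grasp of brush
q=np.array(o["joint_pos"]);r=R.from_quat(o["ee_rot"]);g0=np.array(o["position"])-.0187*r.apply([0,0,1])
B=np.array([.4899,-.2298,.026]);dd=np.array([.636,-.0915,.766]);G=B+.134*dd;z=tool(-.143,35).apply([0,0,1]);print("G",G)
W=[(g0,2.,75),([.6,.02,.33],2.,25),([.58,-.1,.33],.3,25),(G-.12*z,-.143,35),(G,-.143,35)]
for a,b in zip(W,W[1:]):
  for t in np.linspace(.1,1,10):
    f=lambda i:(1-t)*np.asarray(a[i])+t*np.asarray(b[i]);s=ik(f(0),f(1),f(2),q);dq=np.abs(s[0]-q).max();q=s[0]
    if t==1 or s[1]>.01: print(q,round(s[1],3),round(s[2],2),round(dq,2))
for g,y,t in W[1:4]: print(delta(g,y,t))
E
```

```text
[ 0.3148  0.71   -0.2119  1.4029 -0.9191  1.8398  0.6544]
G [ 0.5751 -0.2421  0.1286]
[ 0.1345  0.4051 -0.0644  1.2599 -0.3568  1.689   0.4973] 0.0 0.37 0.07
[ 0.1628 -0.035   0.0421  1.7747 -0.2396  1.0274 -0.9802] 0.0 0.46 0.2
[ 0.2952 -0.1514  0.1415  2.16   -0.2816  0.5606 -1.077 ] 0.0 0.26 0.05
[ 0.2879  0.1377  0.1201  2.115  -0.5182  0.3354 -0.8685] 0.0 0.28 0.03
(array([  41.7, -112.9,   48.3]), array([-0.791, -0.356,  0.002]))
(array([  32.5, -237.7,   48.3]), array([-0.887,  0.404, -1.579]))
(array([ -37.4, -373.8,  -53.1]), array([-0.668,  0.508, -2.038]))
```

View pics/p3.png

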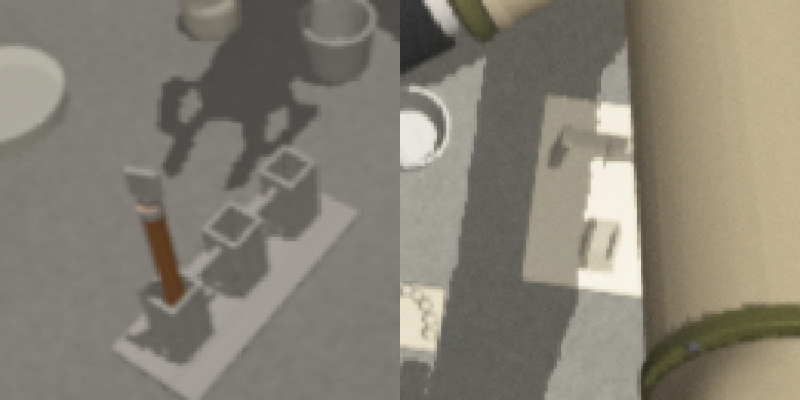

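The spatula stands in well2: crop butt end (172,300), blade (143,185). The cradle is partly hidden by the arm. Returning for the brush.

step_arm --pt "0.45 7 -18 10 -0.13 -0.06 0" --pt "0.45 14 -37 20 -0.26 -0.12 0" --pt "0.45 21 -56 30 -0.39 -0.18 0" --pt "0.45 28 -75 40 -0.53 -0.24 0" --pt "0.45 35 -94 48 -0.66 -0.3 0" --pt "0.45 42 -113 48 -0.79 -0.356 0" --pt "0.45 42 -113 48 -0.79 -0.356 0"

```text
clock: 9.85
position: [0.5959, 0.0292, 0.3107]
ee_rot: [0.529, 0.821, 0.118, -0.182]
ft_force: [0.4, 0.1, 1.3]
grip_width: 0.549
grasp_force: 0.0
```

step_arm --pt "0.45 0 -11 0 0 0 -0.14" --pt "0.45 0 -22 0 0 0 -0.28" --pt "0.45 0 -33 0 0 0 -0.42" --pt "0.45 0 -44 0 0 0 -0.56" --pt "0.45 0 -55 0 0 0 -0.7" --pt "0.45 -2 -66 0 0 0 -0.84" --pt "0.45 -4 -77 0 0 0 -0.98" --pt "0.45 -6 -88 0 0 0 -1.12" --pt "0.45 -8 -99 0 0 0 -1.26" --pt "0.45 -9 -110 0 0 0 -1.4"

```text
clock: 10.85
position: [0.5853, -0.0824, 0.3054]
ee_rot: [0.935, 0.281, 0.208, -0.068]
ft_force: [0.3, 0.6, 0.4]
grip_width: 0.549
grasp_force: 0.0
```

```bash
python3 - <<'E'
from ik import *
o=log();print(o["joint_pos"]);G=np.array([.5751,-.2421,.1286]);z=tool(-.143,35).apply([0,0,1]);print(delta(G-.12*z,-.143,35))
E
```

```text
[ 0.1592  0.0186  0.0925  1.7388 -0.3703  1.1137 -0.6161]
(array([ -67.7, -151.5,  -93.8]), array([ 0.028, -0.172, -0.728]))
```

step_arm --pt "0.45 -15 -30 0 0.005 -0.03 -0.13" --pt "0.45 -30 -60 0 0.01 -0.06 -0.26" --pt "0.45 -45 -90 0 0.015 -0.1 -0.4" --pt "0.45 -60 -120 -15 0.02 -0.14 -0.54" --pt "0.45 -68 -151 -40 0.028 -0.172 -0.68" --pt "0.45 -68 -151 -70 0.028 -0.172 -0.728" --pt "0.45 -68 -151 -94 0.028 -0.172 -0.728" --pt "0.45 -68 -151 -94 0.028 -0.172 -0.728" --pt "0.45 -68 -151 -94 0.028 -0.172 -0.728"

```text
clock: 11.75
position: [0.5179, -0.233, 0.2126]
ee_rot: [0.952, -0.065, 0.299, 0.023]
ft_force: [0.5, -0.4, 1.1]
grip_width: 0.552
grasp_force: 0.0
```

```bash
python3 - <<'E'
from ik import *
import cv2
o=log();print(o["joint_pos"]);G=np.array([.5751,-.2421,.1286]);print(delta(G,-.143,35))
a=[]
for n,(x,y) in dict(top=(285,115),side=(230,80)).items():
    im=manip.camera(n)["image"];a.append(cv2.resize(im[y:y+110,x:x+110],(400,400),interpolation=3))
cv2.imwrite("pics/g2.png",np.hstack(a))
E
```

```text
[ 0.3081 -0.1511  0.1263  2.157  -0.2782  0.5646 -1.0762]
(array([ 67.8, -10.6, -99.4]), array([ 0.005, -0.003, -0.005]))
```

View pics/g2.png

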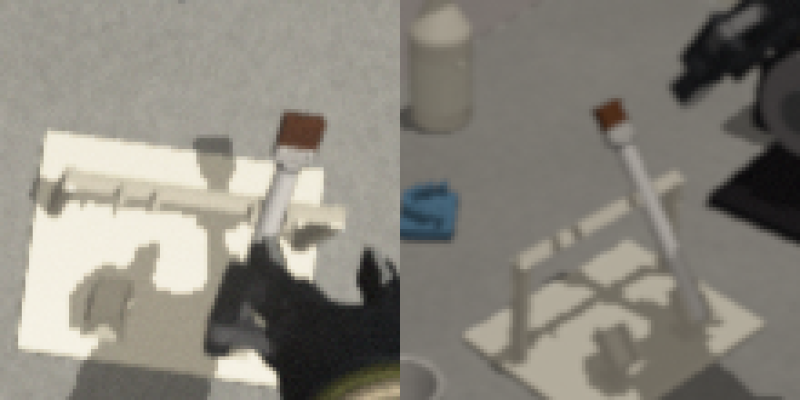

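The brush is still in place (top crop head (302,130), shaft (275,205)), with the gripper behind it. Advancing.

step_arm --pt "0.45 23 -3 -33 0 0 0" --pt "0.45 45 -7 -65 0 0 0" --pt "0.45 68 -10 -98 0 0 0" --pt "0.45 68 -10 -98 0 0 0" --pt "0.45 68 -10 -98 0 0 0"

```text
clock: 12.35
position: [0.5867, -0.2432, 0.1155]
ee_rot: [0.952, -0.064, 0.3, 0.024]
ft_force: [0.3, -0.7, 0.4]
grip_width: 0.554
grasp_force: 0.0
```

```bash
python3 - <<'E'
from ik import *
import cv2
o=log();print(delta([.5751,-.2421,.1286],-.143,35))
a=[]
for n,(x,y) in dict(top=(285,115),side=(230,80)).items():
    im=manip.camera(n)["image"];a.append(cv2.resize(im[y:y+110,x:x+110],(400,400),interpolation=3))
cv2.imwrite("pics/g3.png",np.hstack(a))
E
```

```text
(array([-1. , -0.4, -2.2]), array([ 0.006, -0.001, -0.006]))
```

View pics/g3.png

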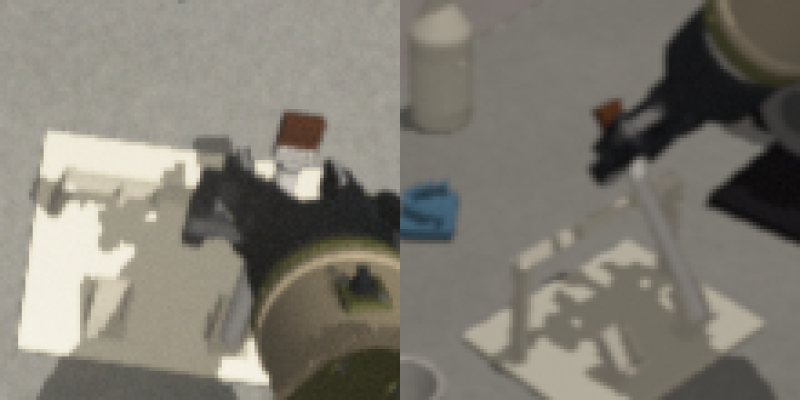

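The brush shaft at (290,180) lies between the finger tips at (240,160) and (335,170), with the head above them. Closing and lifting.

step_arm --pt "1 0 0 -1 0 0 0" --pt "1 0 0 -1 0 0 0" --pt "1 0 0 -1 0 0 0" --pt "1 0 0 -1 0 0 0" --pt "1 0 0 -1 0 0 0" --pt "1 0 0 -1 0 0 0" --grip_force 60

```text
clock: 13.05
position: [0.5868, -0.2436, 0.1156]
ee_rot: [0.951, -0.064, 0.301, 0.024]
ft_force: [-2.2, 1.6, 6.8]
grip_width: 0.14
grasp_force: 58.5
```

step_arm --pt "1 0 0 15 0 0 0" --pt "1 0 0 35 0 0 0" --pt "1 0 0 60 0 0 0" --pt "1 0 0 90 0 0 0" --pt "1 0 0 125 0 0 0" --pt "1 0 0 160 0 0 0" --pt "1 0 0 190 0 0 0" --pt "1 0 0 190 0 0 0"

```text
clock: 13.85
position: [0.5878, -0.244, 0.3102]
ee_rot: [0.95, -0.064, 0.303, 0.025]
ft_force: [-0.3, -0.2, -0.8]
grip_width: 0.142
grasp_force: 58.9
```

```bash
python3 - <<'E'
from ik import *
o=log();q=np.array(o["joint_pos"]);print(q,o["grip_width"]);r=R.from_quat(o["ee_rot"]);g0=np.array(o["position"])-.0187*r.apply([0,0,1])
W=[(g0,-.143,35),([.58,-.1,.33],.3,25),([.6,.0,.33],2.,25),([.5085,.146,.28],2.,75),([.5085,.146,.14],2.,75)]
for a,b in zip(W,W[1:]):
  for t in np.linspace(.1,1,10):
    f=lambda i:(1-t)*np.asarray(a[i])+t*np.asarray(b[i]);s=ik(f(0),f(1),f(2),q);dq=np.abs(s[0]-q).max();q=s[0]
    if t==1 or s[1]>.01: print(q,round(s[1],3),round(s[2],2),round(dq,2))
print(delta(*W[1]),delta(*W[2]))
E
```

```text
[ 0.2184 -0.0835  0.1713  1.8903 -0.1884  0.7385 -1.2113] 0.14209815584797755
[ 0.1097 -0.0379  0.0938  1.7772 -0.2367  1.0272 -0.9823] 0.0 0.46 0.03
[ 0.1383  0.4119 -0.0275  1.2507 -0.3631  1.7051  0.5332] 0.0 0.35 0.12
[ 0.2862  0.584  -0.1893  1.5717 -0.9488  1.8144  0.7012] 0.0 0.25 0.05
[ 0.2731  0.7832 -0.1718  1.5954 -0.8882  1.6854  0.8839] 0.0 0.37 0.02
(array([ -0.2, 146.4,   2.9]), array([-0.006,  0.184,  0.435])) (array([  9. , 251.2,   2.9]), array([-0.172,  0.141,  2.13 ]))
```

step_arm --pt "1 0 40 3 0 0.05 0.11" --pt "1 0 80 3 0 0.1 0.22" --pt "1 0 115 3 0 0.14 0.33" --pt "1 0 146 3 -0.006 0.184 0.435" --pt "1 0 146 3 -0.006 0.184 0.435"

```text
clock: 14.35
position: [0.5868, -0.093, 0.3067]
ee_rot: [0.966, 0.15, 0.209, -0.034]
ft_force: [0.9, 0.5, -1.2]
grip_width: 0.14
grasp_force: 58.9
```

step_arm --pt "1 0 10 0 0 0 0.14" --pt "1 0 20 0 0 0 0.28" --pt "1 0 30 0 0 0 0.42" --pt "1 0 40 0 0 0 0.56" --pt "1 2 50 0 0 0 0.7" --pt "1 4 60 0 0 0 0.84" --pt "1 5 70 0 0 0 0.98" --pt "1 6 80 0 0 0 1.12" --pt "1 7 90 0 0 0 1.26" --pt "1 8 95 0 0 0 1.4"

```text
clock: 15.35
position: [0.5942, -0.0023, 0.3065]
ee_rot: [0.644, 0.735, 0.139, -0.161]
ft_force: [1.5, -0.7, -1.1]
grip_width: 0.138
grasp_force: 58.9
```

```bash
python3 - <<'E'
from ik import *
o=log();print(o["joint_pos"],delta([.6,.0,.33],2.,25))
E
```

```text
[ 0.1245  0.324   0.043   1.3804 -0.4218  1.5743  0.3265] (array([2.5, 9.5, 6.5]), array([ 0.008, -0.001,  0.296]))
```

step_arm --pt "1 2 5 6 0 0 0.15" --pt "1 2 10 6 0 0 0.296" --pt "1 2 10 6 0 0 0.296"

```text
clock: 15.65
position: [0.5968, 0.009, 0.3117]
ee_rot: [0.528, 0.822, 0.114, -0.18]
ft_force: [-0.3, 0.4, -1.4]
grip_width: 0.14
grasp_force: 59.0
```

step_arm --pt "1 -12 20 -4 0.1 0.046 0" --pt "1 -24 39 -8 0.2 0.092 0" --pt "1 -36 58 -12 0.3 0.138 0" --pt "1 -48 77 -18 0.4 0.184 0" --pt "1 -60 96 -24 0.5 0.23 0" --pt "1 -72 116 -30 0.6 0.276 0" --pt "1 -84 136 -34 0.7 0.322 0" --pt "1 -96 155 -38 0.79 0.363 0" --pt "1 -96 155 -38 0.79 0.363 0" --pt "1 -96 155 -38 0.79 0.363 0"

```text
clock: 16.65
position: [0.5005, 0.1619, 0.2749]
ee_rot: [0.434, 0.669, 0.324, -0.509]
ft_force: [0.8, -0.3, -1.8]
grip_width: 0.142
grasp_force: 59.0
```

```bash
python3 - <<'E'
from k import *
import cv2
c=manip.camera("side");np.savez("side.npz",**c)
o=log();r=R.from_quat(o["ee_rot"]);G=np.array(o["position"])-.0187*r.apply([0,0,1]);print(G,delta([.5085,.146,.28],2,75))
from h import *
print("expect vertical: G",proj("side",G),"butt",proj("side",G-[0,0,.134]))
cv2.imwrite("pics/p4.png",cv2.resize(c["image"][140:280,130:270],(600,600),interpolation=3))
E
```

```text
[0.5085 0.1454 0.2807] (array([-0. ,  0.7, -0.5]), array([ 0.016, -0.   ,  0.004]))
expect vertical: G [204.9546 154.6974] butt [211.1017 208.1914]
```

View pics/p4.png

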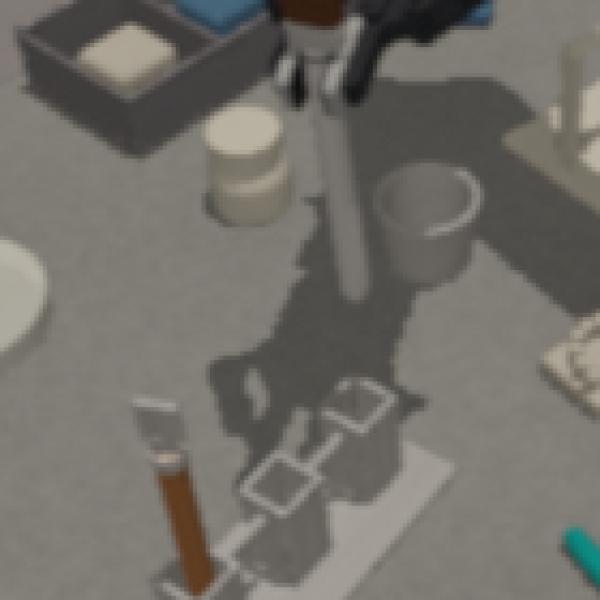

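The brush hangs upright above well0: butt end at side px (212.8,209), expected (211.1,208.2). The spatula still stands in well2. I'll work out the butt position.

```bash
python3 - <<'E'
from lean import *
G=np.array([.5085,.1454,.2807])
for p in((212.8,208.6),(212.8,208.0)):
  X,D=lean(G,p,.133);print(D,X[1],X[1]-G)
  print("on plane z=.148",plane("side",p,.148))
print(proj("side",[.5085,.146,.066]))
E
```

```text
0.008653179355674112 [0.5043 0.1447 0.1478] [-0.0042 -0.0007 -0.1329]
on plane z=.148 [0.5041 0.1449 0.148 ]
0.008848182508963798 [0.5055 0.1435 0.1477] [-0.003  -0.0019 -0.133 ]
on plane z=.148 [0.5053 0.1437 0.148 ]
[213.8878 234.3768]
```

step_arm --pt "1 4 1 -20 0 0 0" --pt "1 4 1 -45 0 0 0" --pt "1 4 1 -65 0 0 0" --pt "1 4 1 -75 0 0 0" --pt "1 4 1 -83 0 0 0" --pt "1 4 1 -90 0 0 0" --pt "1 4 1 -97 0 0 0" --pt "1 4 1 -102 0 0 0"

```text
clock: 17.5
position: [0.5045, 0.1637, 0.1732]
ee_rot: [0.432, 0.669, 0.325, -0.51]
ft_force: [-0.0, -2.2, -1.9]
grip_width: 0.137
grasp_force: 59.0
```

```bash
python3 - <<'E'
from k import *
o=log();r=R.from_quat(o["ee_rot"]);print(np.array(o["position"])-.0187*r.apply([0,0,1]),o["ft_force"],o["grasp_force"])
E
```

```text
[0.512  0.1473 0.1783] [-0.0138 -2.1614 -1.8705] 58.96963120030705
```

step_arm --pt "1 0 0 -8 0 0 0" --pt "1 0 0 -16 0 0 0" --pt "1 0 0 -24 0 0 0" --pt "1 0 0 -31 0 0 0" --pt "1 0 0 -35 0 0 0" --pt "1 0 0 -35 0 0 0"

```text
clock: 18.1
position: [0.5042, 0.1637, 0.1379]
ee_rot: [0.432, 0.669, 0.325, -0.51]
ft_force: [-0.8, -0.4, -0.7]
grip_width: 0.14
grasp_force: 59.0
```

step_arm --pt "0.45 0 0 0 0 0 0" --pt "0.45 0 0 0 0 0 0" --pt "0.45 0 0 0 0 0 0" --pt "0.45 0 0 0 0 0 0" --pt "0.45 8 -18 5 0 0 0" --pt "0.45 18 -40 12 0 0 0" --pt "0.45 36 -80 24 0 0 0" --pt "0.45 54 -120 40 0 0 0" --pt "0.45 70 -150 70 0 0 0" --pt "0.45 85 -180 100 0 0 0"

```text
clock: 19.1
position: [0.5901, -0.0171, 0.239]
ee_rot: [0.433, 0.669, 0.325, -0.509]
ft_force: [-30.6, -4.2, 22.0]
grip_width: 0.551
grasp_force: 0.0
```

```bash
python3 - <<'E'
from k import *
for n in("side","top"): np.savez(n+".npz",**manip.camera(n))
from h import *
print(manip.get_obs()["position"])
S=C["side"]["image"];H=cv2.cvtColor(S,cv2.COLOR_BGR2HSV)
def blobs(m,a=15):
    k,_,st,ce=cv2.connectedComponentsWithStats(m);return [(st[i,:5].tolist(),np.round(ce[i],1)) for i in range(1,k) if st[i,4]>a]
print("side brown",blobs(cv2.inRange(H,(3,110,30),(18,235,160))))
T=cv2.cvtColor(C["top"]["image"],cv2.COLOR_BGR2HSV);print("top brown",blobs(cv2.inRange(T,(0,90,30),(18,235,160)),8))
for n,w in dict(well0=(.509,.145),well2=(.497,.2635)).items():
    for z in(.066,.154,.17,.186): print(n,z,proj("side",[*w,z]),proj("top",[*w,z]))
E
```

```text
[ 0.5923 -0.0208  0.241 ]
side brown [([199, 164, 11, 8, 72], array([203.7, 167.4])), ([317, 214, 53, 31, 84], array([340.6, 229.8])), ([315, 216, 41, 22, 75], array([334.8, 227.4])), ([168, 250, 12, 29, 167], array([173.4, 263.7]))]
top brown [([198, 153, 11, 13, 79], array([203.2, 158.7])), ([126, 200, 13, 8, 63], array([132.4, 203.6])), ([267, 266, 47, 18, 85], array([290.8, 275.9])), ([264, 273, 48, 16, 62], array([287.4, 280.6]))]
well0 0.066 [214.0438 233.9879] [186.5911 198.6395]
well0 0.154 [210.7592 205.4209] [179.7212 193.5177]
well0 0.17 [210.1006 199.693 ] [178.3197 192.4728]
well0 0.186 [209.4208 193.781 ] [176.8646 191.3879]
well2 0.066 [176.2783 272.9746] [134.3086 203.9908]
well2 0.154 [169.0167 244.8692] [122.1236 199.4049]
well2 0.17 [167.545  239.1729] [119.6374 198.4692]
well2 0.186 [166.0203 233.2719] [117.056  197.4976]
```

```bash
python3 - <<'E'
from k import *
from h import *
o=manip.get_obs();r=R.from_quat(o["ee_rot"])
X=tri((203.2,158.7),(203.7,167.4));G=o["position"]-.0187*r.apply([0,0,1]);print("bristle",X,"G",G,"in tool",r.inv().apply(X-o["position"]),o["ft_force"],o["grip_width"])
S=C["side"]["image"];T=C["top"]["image"]
cv2.imwrite("pics/p5.png",np.hstack([cv2.resize(S[130:270,150:290],(400,400),interpolation=3),cv2.resize(T[110:250,140:280],(400,400),interpolation=3)]))
E
```

```text
bristle [0.5758 0.094  0.1847] G [ 0.5997 -0.0372  0.2462] in tool [-0.0232  0.0318  0.1228] [ 0.9402 -0.6735 -1.1467] 0.551310501784766
```

```bash
python3 - <<'E'
from k import *
from h import *
o=manip.get_obs();print(o["clock"],o["position"],"TCP px",proj("side",o["position"]),proj("top",o["position"]))
def blobs(m,a=8):
    k,_,st,ce=cv2.connectedComponentsWithStats(m);return [(st[i,:5].tolist(),np.round(ce[i],1).tolist()) for i in range(1,k) if st[i,4]>a]
for i in range(3):
  for n in("side","top"):
    c=manip.camera(n);np.savez(n+".npz",**c)
    print(i,n,[b for b in blobs(cv2.inRange(cv2.cvtColor(c["image"],cv2.COLOR_BGR2HSV),(0,90,30),(18,235,160))) if b[1][0]<260])
print(manip.get_obs()["ft_force"])
E
```

```text
19.2 [ 0.5923 -0.0208  0.241 ] TCP px [233.4291 118.9011] [260.5373 143.3845]
0 side [([199, 164, 11, 9, 82], [203.7, 167.7]), ([167, 250, 13, 29, 183], [173.4, 263.6])]
0 top [([198, 153, 12, 12, 80], [203.3, 158.7]), ([127, 200, 12, 8, 64], [132.5, 203.6])]
1 side [([199, 164, 11, 9, 81], [203.6, 167.6]), ([167, 250, 13, 29, 184], [173.4, 263.6])]
1 top [([198, 153, 11, 12, 79], [203.2, 158.7]), ([127, 200, 12, 8, 61], [132.5, 203.6])]
2 side [([199, 164, 11, 9, 81], [203.6, 167.6]), ([167, 250, 13, 29, 185], [173.5, 263.6])]
2 top [([198, 153, 12, 13, 82], [203.2, 158.7]), ([126, 200, 13, 8, 62], [132.5, 203.7])]
[ 0.4497 -0.3837  0.2854]
```

```bash
python3 - <<'E'
from k import *
from h import *
X=tri((203.2,158.7),(203.6,167.6));A=np.array([.509,.145,.066])
print(X)
for n in("side","top"):
    g=cv2.GaussianBlur(cv2.cvtColor(C[n]["image"],cv2.COLOR_BGR2GRAY),(3,3),0).astype(float)
    a,b=proj(n,X),proj(n,A);u=(b-a)/np.linalg.norm(b-a);v=np.array([-u[1],u[0]]);L=np.linalg.norm(b-a)
    print(n,"from",a,"to",b,"L",L)
    for t in np.arange(4,L+14,5):
        P=a+u*t+v*np.arange(-14,15,2)[:,None];print(int(t),np.round(cv2.remap(g,np.float32(P[None,:,0]),np.float32(P[None,:,1]),1)[0]).astype(int).tolist())
E
```

```text
[0.576  0.0941 0.1841]
side from [203.7818 167.6365] to [214.0438 233.9879] L 67.14029094263866
4 [97, 112, 110, 107, 95, 80, 86, 88, 87, 85, 104, 119, 120, 141, 160]
9 [75, 89, 117, 108, 98, 125, 138, 144, 140, 131, 121, 125, 134, 123, 117]
14 [95, 88, 103, 120, 113, 97, 137, 156, 145, 123, 121, 112, 112, 126, 137]
19 [112, 127, 112, 80, 76, 91, 138, 161, 149, 127, 123, 120, 112, 112, 115]
24 [115, 129, 125, 107, 81, 86, 133, 160, 150, 126, 123, 123, 124, 123, 122]
29 [100, 89, 94, 112, 119, 111, 138, 160, 150, 126, 124, 123, 123, 124, 123]
34 [93, 85, 78, 79, 106, 126, 141, 161, 151, 128, 126, 126, 125, 126, 126]
39 [89, 81, 81, 96, 119, 124, 138, 160, 152, 129, 124, 125, 125, 124, 125]
44 [126, 126, 125, 126, 124, 124, 140, 159, 152, 128, 124, 124, 124, 124, 125]
49 [126, 125, 125, 126, 124, 124, 138, 159, 153, 130, 125, 125, 125, 125, 124]
54 [123, 123, 125, 124, 125, 126, 136, 159, 154, 130, 126, 126, 115, 93, 90]
59 [125, 125, 125, 126, 125, 128, 139, 158, 155, 131, 127, 122, 95, 77, 77]
64 [126, 127, 127, 129, 136, 136, 137, 157, 155, 130, 130, 131, 103, 79, 81]
69 [126, 124, 
[... 445 characters left out ...]
67, 168, 163, 133, 124, 169, 189, 174, 166, 168, 166, 168, 168, 169]
19 [163, 162, 164, 167, 147, 125, 168, 189, 173, 168, 168, 165, 163, 167, 168]
24 [167, 165, 169, 171, 152, 130, 170, 190, 174, 167, 170, 167, 165, 166, 168]
29 [170, 193, 224, 228, 213, 155, 172, 190, 172, 167, 167, 167, 166, 166, 170]
34 [205, 230, 231, 229, 202, 150, 171, 191, 188, 219, 218, 197, 174, 170, 166]
39 [231, 230, 216, 138, 130, 175, 176, 189, 167, 174, 205, 226, 229, 229, 223]
44 [229, 191, 121, 139, 194, 174, 174, 187, 147, 119, 201, 226, 229, 229, 228]
49 [229, 228, 215, 191, 148, 135, 149, 177, 183, 217, 218, 210, 211, 221, 189]
54 [230, 231, 230, 230, 229, 229, 228, 229, 230, 230, 230, 231, 217, 144, 108]
```

```bash
cat > re.py <<'E'
from ik import *
import ik as I
d=np.array([.462,-.352,.814]);d/=np.linalg.norm(d);X=np.array([.576,.0941,.1845]);B=X-.168*d
ax=np.cross([0,0,1],d);th=np.arcsin(np.linalg.norm(ax));T=R.from_rotvec(ax/np.linalg.norm(ax)*th)
def ikr(grip,r,q0):
    t=np.array(grip)+.0187*r.apply([0,0,1])
    f=lambda q:np.concatenate([(fk2(q,P)[0]-t)*20,(fk2(q,P)[1].inv()*r).as_rotvec()*5,.01*(q-q0)])
    s=least_squares(f,np.clip(q0,lo+.04,hi-.04),bounds=(lo+.03,hi-.03));return s.x,np.abs(s.fun[:6]).max(),np.minimum(s.x-lo,hi-s.x).min(),fk2(s.x,P)[2]
def dl(grip,r,ref=None):
    o=manip.get_obs() if ref is None else ref;t=np.array(grip)+.0187*r.apply([0,0,1])
    return np.round((t-o["position"])*1000,1),np.round((r*R.from_quat(o["ee_rot"]).inv()).as_rotvec(),3)
E
python3 - <<'E'
from re import *
E
mv=1; mv re.py regrasp.py 2>/dev/null || /bin/mv re.py regrasp.py
python3 - <<'E'
from regrasp import *
print("B",B,"lean",np.degrees(th))
q0=np.array(manip.get_obs()["joint_pos"]);print(q0)
for al in(45,52):
  for psi in(1.8,2.0,2.3):
    G=B+.114*d;r=T*tool(psi,al);z=r.apply([0,0,1]);q=q0;out=[]
    for g,rr in((G-.11*z,r),(G,r),(G+.04*d,r),([.509,.145,.2],tool(psi,al)),([.509,.145,.12],tool(psi,al))):
        s=ikr(g,rr,q);q=s[0];out.append((round(s[1],2),round(s[2],2),s[3].round(2).tolist()))
    print(al,psi,z.round(2),out)
E
```

```text
B [0.4984 0.1532 0.0477] lean 35.509147843077685
[ 0.4245  0.895  -0.1306  1.1174 -0.84    2.0581  0.6896]
45 1.8 [-0.41  0.88 -0.26] [(np.float64(0.0), np.float64(0.1), [0.73, -0.27, 0.25]), (np.float64(0.0), np.float64(0.28), [0.68, -0.17, 0.22]), (np.float64(0.0), np.float64(0.23), [0.7, -0.19, 0.26]), (np.float64(0.0), np.float64(0.55), [0.56, -0.08, 0.43]), (np.float64(0.0), np.float64(0.53), [0.56, -0.08, 0.35])]
45 2.0 [-0.53  0.82 -0.21] [(np.float64(0.0), np.float64(0.03), [0.78, -0.24, 0.23]), (np.float64(0.0), np.float64(0.23), [0.72, -0.15, 0.21]), (np.float64(0.0), np.float64(0.17), [0.74, -0.17, 0.24]), (np.float64(0.0), np.float64(0.62), [0.6, -0.06, 0.43]), (np.float64(0.0), np.float64(0.72), [0.6, -0.06, 0.35])]
45 2.3 [-0.7   0.7  -0.17] [(np.float64(0.45), np.float64(0.03), [0.82, -0.2, 0.22]), (np.float64(0.0), np.float64(0.16), [0.78, -0.11, 0.2]), (np.float64(0.0), np.float64(0.09), [0.8, -0.13, 0.23]), (np.float64(0.0), np.float64(0.18), [0.66, -0.03, 0.43]), (np.float64(0.0), np.float64(0.25), [0.66, -0.03, 0.35])]
52 1.8 [-0.37  0.92 -0.15] [(np.float64(0.0),
[... 920 characters left out ...]
t call last):
  File "<stdin>", line 1, in <module>
  File "re.py", line 1, in <module>
    from ik import *
  File "ik.py", line 1, in <module>
    from k import *
  File "k.py", line 1, in <module>
    import numpy as np
    from numpy.__config__ import show_config
    from numpy._core._multiarray_umath import (
    from . import (
    from .fromnumeric import any
    from . import _methods, overrides
    import pickle
    __all__.extend([x for x in dir() if re.match("[A-Z][A-Z0-9_]+$", x)])
AttributeError: module 're' has no attribute 'match' (consider renaming 're.py' since it has the same name as the standard library module named 're' and prevents importing that standard library module)
```

```bash
rm -f re.py; python3 - <<'E'
from regrasp import *
G=B+.114*d;r=T*tool(1.8,45);z=r.apply([0,0,1]);print("G",G,"z",z,"y",r.apply([0,1,0]));print("pre",dl(G-.11*z,r),"now",manip.get_obs()["position"])
o=manip.get_obs();print("up:",dl(G,r))
E
```

```text
G [0.5511 0.1131 0.1405] z [-0.4067  0.8761 -0.259 ] y [ 0.8796  0.299  -0.37  ]
pre (array([ -0.5,  48.3, -73.8]), array([-0.149,  0.341, -0.099])) now [ 0.5887 -0.0151  0.238 ]
up: (array([ -45.2,  144.6, -102.3]), array([-0.149,  0.341, -0.099]))
```

step_arm --pt "0.2 0 0 -15 -0.05 0.11 -0.03" --pt "0.2 0 0 -35 -0.1 0.23 -0.07" --pt "0.2 0 10 -55 -0.149 0.341 -0.099" --pt "0.2 0 30 -70 -0.149 0.341 -0.099" --pt "0.2 0 48 -74 -0.149 0.341 -0.099" --pt "0.2 0 48 -74 -0.149 0.341 -0.099" --pt "0.2 0 48 -74 -0.149 0.341 -0.099"

```text
clock: 20.2
position: [0.5893, 0.0324, 0.1653]
ee_rot: [0.549, 0.574, 0.221, -0.566]
ft_force: [-0.1, 0.1, -0.5]
grip_width: 0.798
grasp_force: 0.0
```

```bash
python3 - <<'E'
from regrasp import *
from h import *
G=B+.114*d;r=T*tool(1.8,45);print(dl(G,r),manip.get_obs()["joint_pos"])
for n in("side","top"):
    c=manip.camera(n);k,_,st,ce=cv2.connectedComponentsWithStats(cv2.inRange(cv2.cvtColor(c["image"],cv2.COLOR_BGR2HSV),(0,90,30),(18,235,160)))
    print(n,[ce[i].round(1).tolist() for i in range(1,k) if st[i,4]>15 and ce[i][0]<260])
E
```

```text
(array([-45.8,  97.1, -29.6]), array([ 0.002,  0.003, -0.001])) [ 0.3358  0.9458 -0.0715  1.1958 -0.8632  1.9579  0.4032]
side [[203.6, 167.6], [173.5, 263.6]]
top [[203.2, 158.8], [132.4, 203.6]]
```

The brush hasn't moved. Advancing and gripping.

step_arm --pt "0.2 -12 25 -7 0 0 0" --pt "0.2 -24 50 -15 0 0 0" --pt "0.2 -36 75 -23 0 0 0" --pt "0.2 -46 97 -30 0 0 0" --pt "0.2 -46 97 -30 0 0 0"

```text
clock: 20.8
position: [0.5419, 0.1312, 0.1348]
ee_rot: [0.549, 0.574, 0.221, -0.567]
ft_force: [0.7, 0.9, 1.0]
grip_width: 0.799
grasp_force: 0.0
```

step_arm --pt "1 0 0 0 0 0 0" --pt "1 0 0 0 0 0 0" --pt "1 0 0 0 0 0 0" --pt "1 0 0 0 0 0 0" --pt "1 0 0 0 0 0 0" --pt "1 0 0 0 0 0 0" --pt "1 0 0 0 0 0 0" --grip_force 60

```text
clock: 21.5
position: [0.5448, 0.1284, 0.1343]
ee_rot: [0.551, 0.573, 0.223, -0.564]
ft_force: [5.7, 2.0, -2.1]
grip_width: 0.144
grasp_force: 57.9
```

```bash
python3 - <<'E'
from regrasp import *
o=manip.get_obs();G=B+.114*d;r=T*tool(1.8,45);r2=tool(1.8,45)
print(dl(G,r),"out",dl(G+.045*d,r))
print("upright over well",dl([.509,.145,.21],r2))
E
```

```text
(array([-1.4,  1.1,  1.4]), array([0.003, 0.005, 0.004])) out (array([ 19.4, -14.7,  38. ]), array([0.003, 0.005, 0.004]))
upright over well (array([-38.8,  29.5,  62.5]), array([-0.373, -0.487,  0.003]))
```

step_arm --pt "1 5 -4 9 0 0 0" --pt "1 12 -9 21 0 0 0" --pt "1 20 -16 37 0 0 0" --pt "1 15 -12 55 -0.06 -0.08 0" --pt "1 5 -4 65 -0.13 -0.18 0" --pt "1 -8 6 75 -0.21 -0.28 0" --pt "1 -22 17 80 -0.3 -0.39 0" --pt "1 -39 30 85 -0.373 -0.487 0.003" --pt "1 -39 30 85 -0.373 -0.487 0.003" --pt "1 -39 30 85 -0.373 -0.487 0.003"

```text
clock: 22.5
position: [0.5042, 0.1589, 0.2215]
ee_rot: [0.574, 0.724, 0.237, -0.301]
ft_force: [0.2, -0.4, -0.1]
grip_width: 0.141
grasp_force: 58.3
```

```bash
cat > meas.py <<'E'
from regrasp import *
C0={n:manip.camera(n) for n in("side","top")}
for n in C0: np.savez(n+".npz",**C0[n])
from h import *
o=manip.get_obs();r=R.from_quat(o["ee_rot"]);G=np.array(o["position"])-.0187*r.apply([0,0,1])
print("G",G,"clock",o["clock"],o["grip_width"],"angle off",(tool(1.8,45)*r.inv()).as_rotvec())
for n in("side","top"):
    k,_,st,ce=cv2.connectedComponentsWithStats(cv2.inRange(cv2.cvtColor(C[n]["image"],cv2.COLOR_BGR2HSV),(0,90,30),(18,235,160)))
    print(n,[(st[i,4],ce[i].round(1).tolist()) for i in range(1,k) if st[i,4]>8 and ce[i][0]<260],"pred bristle",proj(n,G+[0,0,.054]))
g=cv2.GaussianBlur(cv2.cvtColor(C["side"]["image"],cv2.COLOR_BGR2GRAY),(3,3),0).astype(float)
a,b=proj("side",G),proj("side",G-[0,0,.114]);u=(b-a)/np.linalg.norm(b-a);v=np.array([-u[1],u[0]]);L=np.linalg.norm(b-a);print(a,b,L,u)
for t in np.arange(8,L+12,3):
    P=a+u*t+v*np.arange(-12,13,1.5)[:,None];print(int(t),np.round(cv2.remap(g,np.float32(P[None,:,0]),np.float32(P[None,:,1]),1)[0]).astype(int).tolist())
E
python3 meas.py
```

```text
G [0.5079 0.145  0.2327] clock 22.6 0.14109422484928194 angle off [-0.0003 -0.005  -0.0001]
side [(np.int32(160), [204.2, 151.7]), (np.int32(182), [173.4, 263.6])] pred bristle [205.0368 151.9516]
top [(np.int32(66), [164.8, 184.8]), (np.int32(62), [132.5, 203.6])] pred bristle [166.2625 184.0788]
[207.7339 175.6197] [212.5273 217.6839] 42.33647830900959 [0.1132 0.9936]
8 [94, 91, 77, 51, 35, 38, 56, 81, 110, 120, 102, 89, 93, 103, 113, 113, 110]
11 [91, 88, 90, 83, 76, 79, 84, 93, 104, 109, 104, 97, 107, 122, 124, 121, 115]
14 [90, 88, 90, 85, 78, 79, 90, 105, 114, 115, 106, 92, 98, 118, 125, 125, 123]
17 [96, 95, 88, 80, 78, 81, 91, 106, 114, 115, 106, 92, 101, 120, 124, 125, 126]
20 [95, 90, 83, 78, 77, 80, 90, 106, 114, 115, 107, 99, 112, 124, 126, 125, 124]
23 [93, 89, 81, 78, 77, 80, 90, 106, 114, 115, 108, 109, 120, 126, 126, 125, 126]
26 [93, 87, 80, 79, 79, 81, 91, 106, 114, 115, 105, 89, 93, 113, 120, 119, 123]
29 [90, 84, 80, 79, 78, 80, 90, 106, 115, 115, 105, 87, 78, 81, 92, 110, 121]
32 [81, 79, 78, 78, 77, 79, 90, 106, 114, 114, 103, 86, 79, 78, 90, 112, 124]
35 [80, 78, 78, 78, 78, 81, 95, 108, 114, 114, 104, 86, 78, 78, 79, 86, 104]
38 [78, 78, 78, 79, 78, 80, 95, 111, 117, 114, 102, 85, 79, 79, 77, 77, 82]
41 [78, 78, 78, 78, 78, 78, 87, 104, 114, 112, 99, 85, 79, 78, 77, 77, 79]
44 [76, 77, 77, 77, 78, 78, 80, 84, 89, 88, 82, 78, 78, 79, 79, 78, 78]
47 [78, 79, 79, 78, 79, 79, 79, 79, 78, 78, 78, 78, 79, 79, 79, 78, 78]
50 [81, 78, 78, 78, 78, 79, 79, 79, 79, 78, 79, 79, 80, 79, 79, 79, 78]
53 [103, 84, 80, 80, 79, 81, 85, 93, 99, 97, 93, 88, 82, 79, 78, 78, 78]
```

step_arm --pt "1 0 0 -15 0 0 0" --pt "1 0 0 -35 0 0 0" --pt "1 0 0 -48 0 0 0" --pt "1 0 0 -56 0 0 0" --pt "1 0 0 -64 0 0 0" --pt "1 0 0 -72 0 0 0" --pt "1 0 0 -80 0 0 0" --pt "1 0 0 -80 0 0 0"

```text
clock: 23.4
position: [0.5039, 0.1587, 0.1385]
ee_rot: [0.574, 0.723, 0.236, -0.302]
ft_force: [0.2, 0.5, -2.0]
grip_width: 0.144
grasp_force: 58.3
```

step_arm --pt "1 0 0 -8 0 0 0" --pt "1 0 0 -15 0 0 0" --pt "1 0 0 -22 0 0 0" --pt "1 0 0 -27 0 0 0" --pt "1 0 0 -29 0 0 0" --pt "1 0 0 -29 0 0 0"

```text
clock: 24.0
position: [0.5043, 0.1588, 0.1104]
ee_rot: [0.574, 0.723, 0.237, -0.301]
ft_force: [-0.5, -0.5, -0.6]
grip_width: 0.143
grasp_force: 58.3
```

step_arm --pt "0 0 0 0 0 0 0" --pt "0 0 0 0 0 0 0" --pt "0 0 0 0 0 0 0" --pt "0 0 0 0 0 0 0" --pt "0 0 0 0 0 0 0" --pt "0 0 0 0 0 0 0" --pt "0 0 0 0 0 0 0"

```text
clock: 24.7
position: [0.5043, 0.1587, 0.1105]
ee_rot: [0.574, 0.724, 0.237, -0.301]
ft_force: [-0.2, 0.2, 0.9]
grip_width: 0.997
grasp_force: 0.0
```

```bash
cat > br.py <<'E'
from regrasp import *
C0={n:manip.camera(n) for n in("side","top")}
for n in C0: np.savez(n+".npz",**C0[n])
from h import *
o=manip.get_obs();print("pos",o["position"],o["ft_force"],o["grip_width"],o["joint_pos"])
for n in("side","top"):
    k,_,st,ce=cv2.connectedComponentsWithStats(cv2.inRange(cv2.cvtColor(C[n]["image"],cv2.COLOR_BGR2HSV),(0,90,30),(18,235,160)))
    print(n,[(int(st[i,4]),ce[i].round(1).tolist()) for i in range(1,k) if st[i,4]>8 and ce[i][0]<260],"pred upright bristle",proj(n,[.509,.145,.006+.17]))
E
python3 br.py
```

```text
pos [0.5043 0.1587 0.1105] [-0.998  -0.1218  0.2662] 1.0022391408584872 [ 0.1488  0.4341 -0.1097  1.8275 -0.7492  1.2497  0.655 ]
side [(95, [212.3, 196.4]), (183, [173.4, 263.6])] pred upright bristle [209.8482 197.498 ]
top [(44, [178.8, 193.1]), (63, [132.6, 203.7])] pred upright bristle [177.7805 192.0708]
```

Upright and fully down. Retreating horizontally, slowly at first.

step_arm --pt "0 2 -10 0 0 0 0" --pt "0 5 -22 0 0 0 0" --pt "0 8 -36 0 0 0 0" --pt "0 12 -52 0 0 0 0" --pt "0 17 -72 0 0 0 0" --pt "0 22 -95 0 0 0 0" --pt "0 28 -120 0 0 0 0" --pt "0 32 -140 0 0 0 0" --pt "0 32 -140 0 0 0 0"

```text
clock: 25.7
position: [0.5371, 0.014, 0.1098]
ee_rot: [0.576, 0.722, 0.237, -0.3]
ft_force: [-0.4, -0.0, 0.6]
grip_width: 1.001
grasp_force: 0.0
```

```bash
python3 br.py
```

```text
pos [0.5365 0.0179 0.1103] [-0.1511  0.2611 -0.9497] 0.9991727777987771 [ 0.2934  0.5486 -0.0163  1.6505 -0.6644  1.4332  0.7699]
side [(92, [209.0, 196.4]), (183, [173.4, 263.6])] pred upright bristle [209.8482 197.498 ]
top [(43, [177.7, 191.0]), (65, [132.6, 203.6])] pred upright bristle [177.7805 192.0708]
```

step_arm --pt "0 10 -20 40 0 0 0" --pt "0 20 -40 80 0 0 0" --pt "0 20 -50 120 0 0 0" --pt "0 20 -50 120 0 0 0" --pt "0 20 -50 120 0 0 0"

```text
clock: 26.3
position: [0.5565, -0.0307, 0.2311]
ee_rot: [0.574, 0.724, 0.237, -0.301]
ft_force: [-0.3, 1.0, -0.7]
grip_width: 1.003
grasp_force: 0.0
```

```bash
python3 br.py && python3 -c "
from workcell import manip
print(manip.hand_in())"
```

```text
pos [ 0.5557 -0.0302  0.2295] [ 0.6035  0.0692 -0.6159] 1.0024280100507679 [ 0.3312  0.4914  0.0147  1.4601 -0.6438  1.6715  0.6715]
side [(93, [209.4, 196.8]), (181, [173.4, 263.6])] pred upright bristle [209.8482 197.498 ]
top [(41, [177.3, 191.6]), (63, [132.5, 203.6])] pred upright bristle [177.7805 192.0708]
the job is handed in; nothing more can be done
None
```

Job handed in at about 26 s: the spatula is standing in well2 and the brush in well0, both handle-down, and the brush needed a second placing because my first retreat pulled it partly out; I didn't measure the spatula's final depth or re-check the loose objects.

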